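Load the steriliser drawer and set its dial

TASK

Sterilise the little amber jars: first turn the steriliser's selector to the white (off) mark, then pull its drawer all the way open, put every jar from the black mat into the drawer, and push the drawer fully shut. Finally turn the selector so that it points at the green mark; the drawer must never be open unless the selector is at off, and leave the bottles and the beaker alone.

Things in the scene. Friction and masses are not known exactly. Their poses are not given: they have to be found in the camera images.
- steriliser: fixed white bench-top cabinet 225 x 340 x 95 mm (x, y, z); origin at the centre of its underside. Its drawer front faces its own -x, towards the robot; the drawer slides out along its own -x. A grey pod 116 x 126 x 18 mm stands on its top and carries the dial, centred at (-45, -60) mm in the cabinet frame; the pod's top is 113 mm above the table.
- drawer (a joint): how far the drawer is out, m: 0 shut, 0.130 fully out against its stop. It slides with about 1 N friction and stays where it is left.
- drawer_handle (a point): middle of the drawer's steel bar handle (moves with the drawer): a horizontal round bar 11 mm thick, 120 mm long along the cabinet's y, its centre 35 mm in front of the drawer's front panel and 74 mm above the table (21 mm below the cabinet's top). It can be pinched or hooked from above. Two 8 mm stems join it to the panel 51 mm either side of its middle. Axes as the cabinet's.
- drawer_floor (a point): centre of the drawer's inner floor (moves with the drawer), 30 mm above the table; axes as the cabinet's. Inside, the drawer is 178 mm (x) by 304 mm (y); walls 6 mm thick rise 33 mm above the floor, the front panel to 84 mm above the table. Fully out, the floor from x = -89 to +33 mm is open from above; the cabinet's front edge, 95 mm high, stands over x = +35 mm.
- selector (a joint): angle of the selector, rad, growing clockwise seen from above, 0 to 3.14. It clicks into five detents 0.785 rad apart: 0 (at the white off mark, pointing along the cabinet's -x), 0.785, 1.571 (pointing to the cabinet's +y), 2.356 and 3.142 (pointing along +x). Let go between two, it springs to the nearer one; less than 0.1 N m turns it. It may start in any detent but off.
- selector_grip (a point): on the selector's axis, at the height to grip, 31 mm above the pod (144 mm above the table); turns with it. The black knob is a 48 mm disc, its top 10 mm above the pod, with a bar grip on top 46 mm long, 14 mm wide, from 10 to 42 mm above the pod. The bar lies along this point's own x; a white line marks the pointing end, at the point's own -x.
- selector_aim (a point): the point on the pod's top that the selector points at: 44 mm from its axis, in the direction of its pointing end; turns with the selector.
- mark_off: white disc, 15 mm across, on the pod 44 mm from the dial's axis, at the off detent. Flat, fixed; origin at its centre on the pod.
- mark_green: green disc, like the white one, at one of the other four detents (which one varies): the setting wanted at the end.
- mark_yellow: yellow disc at another detent: not wanted.
- mark_red: red disc at another detent: not wanted.
- mark_blue: blue disc at another detent: not wanted.
- mat: fixed black rubber mat 250 x 230 x 3 mm on the table; origin at the centre of its underside. The jars start on it.
- jar0: squat closed amber glass jar with an aluminium lid, a cylinder 44 mm across and 26 mm high, 35 to 70 g; origin at its centre, 13 mm above what it stands on; own z is its axis. Stands on the mat at the start; 3 to 5 of the five jars are present.
- jar1: squat closed amber glass jar with an aluminium lid, a cylinder 44 mm across and 26 mm high, 35 to 70 g; origin at its centre, 13 mm above what it stands on; own z is its axis. Stands on the mat at the start; 3 to 5 of the five jars are present.
- jar2: squat closed amber glass jar with an aluminium lid, a cylinder 44 mm across and 26 mm high, 35 to 70 g; origin at its centre, 13 mm above what it stands on; own z is its axis. Stands on the mat at the start; 3 to 5 of the five jars are present.
- jar3: squat closed amber glass jar with an aluminium lid, a cylinder 44 mm across and 26 mm high, 35 to 70 g; origin at its centre, 13 mm above what it stands on; own z is its axis. Stands on the mat at the start; 3 to 5 of the five jars are present.
- jar4: squat closed amber glass jar with an aluminium lid, a cylinder 44 mm across and 26 mm high, 35 to 70 g; origin at its centre, 13 mm above what it stands on; own z is its axis. Stands on the mat at the start; 3 to 5 of the five jars are present.
- alu_bottle: bystander: aluminium bottle, 64 mm across, 150 mm tall, white cap; origin at the centre of its underside
- white_bottle: bystander: white bottle, 68 mm across, 140 mm tall, blue cap; origin at the centre of its underside
- pipette_beaker: bystander: glass beaker 64 mm across, 85 mm tall, with white pipettes standing in it up to 160 mm; origin at the centre of its underside
Mind the look-alikes: they are no part of the job. What is shaped like the jar3 but blue, red or yellow is not meant.

How it is judged:
On the way, in this order (a step that is already met when the one before it is completed fails the run):
1. the selector points at the white off mark, drawer still shut (horizontal distance between selector_aim and mark_off below 0.01 m and value of joint drawer below 0.02 m), for 0.2 s.
2. the drawer is pulled at least 100 mm open, selector at off (horizontal distance between selector_aim and mark_off below 0.01 m and value of joint drawer above 0.1 m), for 0.2 s.
3. every jar lies in the drawer, let go (x of jar0 in the frame of drawer_floor between -0.09 and 0.09 m and y of jar0 in the frame of drawer_floor between -0.153 and 0.153 m and z of jar0 in the frame of drawer_floor between 0.005 and 0.035 m and x of jar1 in the frame of drawer_floor between -0.09 and 0.09 m and y of jar1 in the frame of drawer_floor between -0.153 and 0.153 m and z of jar1 in the frame of drawer_floor between 0.005 and 0.035 m and x of jar2 in the frame of drawer_floor between -0.09 and 0.09 m and y of jar2 in the frame of drawer_floor between -0.153 and 0.153 m and z of jar2 in the frame of drawer_floor between 0.005 and 0.035 m and x of jar3 in the frame of drawer_floor between -0.09 and 0.09 m and y of jar3 in the frame of drawer_floor between -0.153 and 0.153 m and z of jar3 in the frame of drawer_floor between 0.005 and 0.035 m and x of jar4 in the frame of drawer_floor between -0.09 and 0.09 m and y of jar4 in the frame of drawer_floor between -0.153 and 0.153 m and z of jar4 in the frame of drawer_floor between 0.005 and 0.035 m and contact force between the fingers and jar0 below 0.2 N and contact force between the fingers and jar1 below 0.2 N and contact force between the fingers and jar2 below 0.2 N and contact force between the fingers and jar3 below 0.2 N and contact force between the fingers and jar4 below 0.2 N), for 0.2 s.
4. the drawer is fully shut with the jars in it, selector still at off (x of jar0 in the frame of drawer_floor between -0.09 and 0.09 m and y of jar0 in the frame of drawer_floor between -0.153 and 0.153 m and z of jar0 in the frame of drawer_floor between 0.005 and 0.035 m and x of jar1 in the frame of drawer_floor between -0.09 and 0.09 m and y of jar1 in the frame of drawer_floor between -0.153 and 0.153 m and z of jar1 in the frame of drawer_floor between 0.005 and 0.035 m and x of jar2 in the frame of drawer_floor between -0.09 and 0.09 m and y of jar2 in the frame of drawer_floor between -0.153 and 0.153 m and z of jar2 in the frame of drawer_floor between 0.005 and 0.035 m and x of jar3 in the frame of drawer_floor between -0.09 and 0.09 m and y of jar3 in the frame of drawer_floor between -0.153 and 0.153 m and z of jar3 in the frame of drawer_floor between 0.005 and 0.035 m and x of jar4 in the frame of drawer_floor between -0.09 and 0.09 m and y of jar4 in the frame of drawer_floor between -0.153 and 0.153 m and z of jar4 in the frame of drawer_floor between 0.005 and 0.035 m and horizontal distance between selector_aim and mark_off below 0.01 m and value of joint drawer below 0.006 m), for 0.2 s.
5. the selector is clicked in at the green mark, drawer shut (horizontal distance between selector_aim and mark_green below 0.01 m and value of joint drawer below 0.006 m), for 0.3 s.
At the end, for the whole second after the job is handed in: every jar present lies in the drawer at rest, the drawer is shut to within 6 mm, and the selector rests pointing at the green mark (its aim point within 10 mm of the mark's centre) (all of step 5 and x of jar0 in the frame of drawer_floor between -0.09 and 0.09 m and y of jar0 in the frame of drawer_floor between -0.153 and 0.153 m and z of jar0 in the frame of drawer_floor between 0.005 and 0.035 m and x of jar1 in the frame of drawer_floor between -0.09 and 0.09 m and y of jar1 in the frame of drawer_floor between -0.153 and 0.153 m and z of jar1 in the frame of drawer_floor between 0.005 and 0.035 m and x of jar2 in the frame of drawer_floor between -0.09 and 0.09 m and y of jar2 in the frame of drawer_floor between -0.153 and 0.153 m and z of jar2 in the frame of drawer_floor between 0.005 and 0.035 m and x of jar3 in the frame of drawer_floor between -0.09 and 0.09 m and y of jar3 in the frame of drawer_floor between -0.153 and 0.153 m and z of jar3 in the frame of drawer_floor between 0.005 and 0.035 m and x of jar4 in the frame of drawer_floor between -0.09 and 0.09 m and y of jar4 in the frame of drawer_floor between -0.153 and 0.153 m and z of jar4 in the frame of drawer_floor between 0.005 and 0.035 m and velocity of joint selector between -0.1 and 0.1 rad/s and linear speed of each of jar0, jar1, jar2, jar3, jar4 below 0.05 m/s); the robot touches nothing.
It fails at once if the drawer is more than 20 mm open while the selector is not at off (value of joint drawer above 0.02 m and value of joint selector above 0.3 rad).
It fails at once if a bottle or the beaker is pushed more than 30 mm or knocked over (distance of any of alu_bottle, white_bottle, pipette_beaker from where it was at the start of the episode above 0.03 m or angle between any of alu_bottle, white_bottle, pipette_beaker's own z axis and vertical above 0.4 rad).
Of jar0, jar1, jar2, jar3, jar4 only 3 to 5 are there at a start; the rules pass over those that are not, and their reading is None.
At some moment in a run one of jar0, jar1, jar2, jar3, jar4 may be knocked a few centimetres aside while the robot is not near it.
Once in a run the grip may slacken for a moment while it holds something.
It also fails if it takes over 210 s, if anything falls off the work surface, if the arm or the gripper's body presses on something with over 40 N, if the wrist force passes 120 N, or if a joint passes its speed limit or range.

ROBOT

A 7-joint arm with a two-finger parallel gripper is mounted at the origin on the work surface. World frame = base frame: x ahead of the robot, y to its left, z up, the work surface at z = 0. Lengths are in m, angles in rad, forces in N, time in s.
With the tool pointing down it reaches from about 0.4 to 0.875 m from the base axis. Payload 6.5 kg.
Tool frame: the origin (TCP) lies at the very end of the fingers, on their centre line; the grasp point (between the pads) lies 19 mm behind it; z points along the fingers, y is the line along which they close (so a half turn about z gives the same grasp; the last joint's range is limited). The gripper opens to 85 mm and grips with 20 to 120 N. Pads are 22 mm wide; open, the fingers measure 114 mm over their backs; the gripper's body (76 mm by 85 mm) begins 54 mm behind the grasp point. The pads swing forward as they close: fully open they stand 13 mm farther back than shut.
Start: joints at [1.101, 0.536, -0.004, 1.538, 0.003, 1.067, -0.071], TCP at [0.255, -0.598, 0.231] pointing down, gripper open.
Joint ranges: [-2.7, 2.7], [-0.37, 2.16], [-1.27, 1.26], [0.24, 2.4], [-1.31, 4.45], [0.19, 1.91], [-2.76, 2.76]. Speed limits (rad/s): [2.39, 2.39, 3.14, 3.14, 3.14, 3.14, 3.14].

INTERFACE

Orientations are given as a 3x3 rotation matrix whose columns are the frame's x, y, z axes.
In Python, from plant import r gives the robot as it stands.
- The arm moves only by the tool drive_tool, never from a script. Its argument "commands" is a list of rows, each an object with "dp": the shift along the tool's x, y, z normalised to -1 to 1, where 1 is 40 mm, a list of three; "roll": the turn about the tool's z normalised to -1 to 1, where 1 is 0.08 rad. In form: [{"dp": [tx, ty, tz], "roll": roll}, ...]. A call has 1 to 20 rows; each row shifts and turns the commanded pose from where the row before left it, along the tool's axes as they then stand; what a row does not reach is not made up. A row lasts 1/8 s, in which the tool goes at most 62.5 mm and 10.7 degrees, less where a joint would pass 70% of its speed; a pose out of reach is approached as far as the arm can. A call with a number of a shift or a turn outside -1 to 1 is refused whole. A call with a gripper value outside its range is refused whole. "gripper" is the finger opening in mm, from 0 to 85.4, set as the call begins (left out, the last holds). The fingers move at their own pace and stop on an object; "squeeze" is the grip in N (left out, the last holds). Time passes only in rows, so rows that do not move let the fingers close. It gives the time, the measured TCP pose, the force, the opening and the grip force at its end, in the units of the state.
- r.sense(): the state, without advancing time (a new reading comes with each control period).
- r.capture(name): name is "side" or "top" or "wrist"; returns a dict with "color" (420x560x3 uint8, red, green, blue), "z_map" (420x560 float32, m along the optical axis (not along the pixel's ray), 0 where there is no reading), "mtx" (3x3 intrinsics, pixels), "extrinsics" (4x4, takes a point from world to camera coordinates); the wrist camera has in their place "tool_from_camera" (4x4, takes a point from camera to tool coordinates, whose origin is the TCP and whose axes are the flange's). Camera axes: x right, y up, looking along -z (the intrinsics and any distortion apply to the point x, -y, -z); pixel columns grow to the right and rows downward; lengths in m; the calibration is good to about 2 mm. The wrist camera is an equidistant fisheye: a pixel r from the principal point sees the ray r / f radians off the axis. A picture is of the moment at which its call begins: read the wrist's pose just before it.
- r.finish_job(): hands the job in; it is judged then, once.
The state is a dict: "clock": time; "joints": joint angles; "qvel": joint speeds; "joint_torque": joint torques, N m; "position": TCP position; "ee_rot": TCP orientation; "force": force on the tool from outside, world axes, zero at the start; "moment": the same for the moment, N m; "gripper_width": finger opening in m; "grasp_force": force on a finger pad.
Only numpy, scipy, OpenCV 4.12 (cv2) and the standard library are available. Lean on these libraries where they do the work, as an engineer would, in place of code of your own. Each camera call takes 0.05 s, during which the arm holds its last target. There are 200 camera calls.

## Working session

There is one attempt and no reset: what is moved stays moved. The work goes in short steps, Python scripts to look and compute and a tool call to move; the robot and the scene stay as the last step left them, time stands still between calls to the robot, and variables do not carry over. Pictures are saved under pics/ and viewed, at most 14 in all, crops included, and the job is handed in when it is done.

Besides the shell and the picture viewer there is one more tool, called after "Request:" as name([rows], argument=value, ...), one row to a line, values as JSON. drive_tool: Moves the arm, as the interface text tells. Scaled input: -1 to 1 covers 40 mm each way for a shift and 0.08 rad each way for a turn. Its arguments: {"type":"object","properties":{"commands":{"type":"array"},"gripper":{"type":"number"},"squeeze":{"type":"number"}},"required":["commands"]}

```bash
ls; mkdir -p pics
cat > h.py <<'E'
import numpy as np, cv2
from plant import r
def cap(n,f):
    c=r.capture(n); cv2.imwrite(f'pics/{f}.png',c['color'][:,:,::-1]); np.savez(f'pics/{f}.npz',**{k:v for k,v in c.items()}); return c
def world(c,u,v,z=None):
    """pixel->world using depth, or plane z"""
    K=c['mtx'];E=np.linalg.inv(c['extrinsics'])
    d=np.array([(u-K[0,2])/K[0,0],-(v-K[1,2])/K[1,1],-1.])
    if z is None: t=c['z_map'][int(v),int(u)]
    else:
        w=E[:3,:3]@d; t=(z-E[2,3])/w[2]
    return (E[:3,:3]@(d*t)+E[:3,3])
E
python3 - <<'E'
from h import *
s=r.sense(); print({k:np.round(v,3).tolist() for k,v in s.items()})
c=cap('top','top0'); print(c.keys(),c['mtx'],np.round(c['extrinsics'],3))
c=cap('side','side0'); print(np.round(c['extrinsics'],3))
E
```

```text
pics
{'clock': 0.0, 'joints': [1.101, 0.537, -0.004, 1.539, 0.003, 1.067, -0.071], 'qvel': [-0.0, 0.001, -0.001, -0.002, -0.001, 0.0, -0.001], 'joint_torque': [0.0, -58.341, 1.049, -25.91, 0.012, 0.009, -0.0], 'position': [0.255, -0.597, 0.23], 'ee_rot': [[0.92, 0.393, -0.001], [0.393, -0.92, 0.002], [-0.0, -0.002, -1.0]], 'force': [-0.254, 0.492, 0.105], 'moment': [0.005, 0.006, -0.012], 'grasp_force': 0.0, 'gripper_width': 0.086}
dict_keys(['color', 'z_map', 'mtx', 'extrinsics']) [[445.66487586   0.         275.37620443]
 [  0.         445.66487586 209.25382963]
 [  0.           0.           1.        ]] [[ 0.003 -1.    -0.019  0.034]
 [ 0.994  0.     0.11  -0.617]
 [-0.11  -0.019  0.994 -1.429]
 [ 0.     0.     0.     1.   ]]
[[ 0.971 -0.238 -0.016 -0.579]
 [ 0.18   0.684  0.707 -0.204]
 [-0.157 -0.689  0.707 -1.09 ]
 [ 0.     0.     0.     1.   ]]
```

View pics/top0.png

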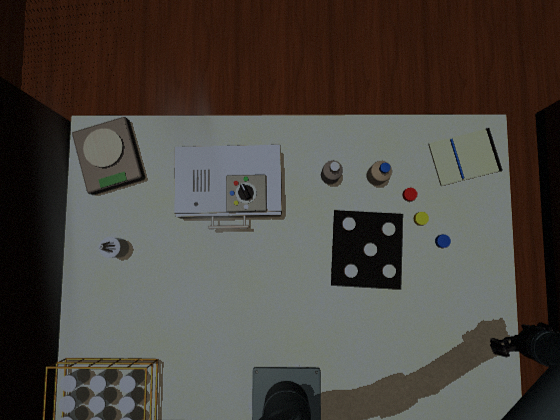

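View pics/side0.png

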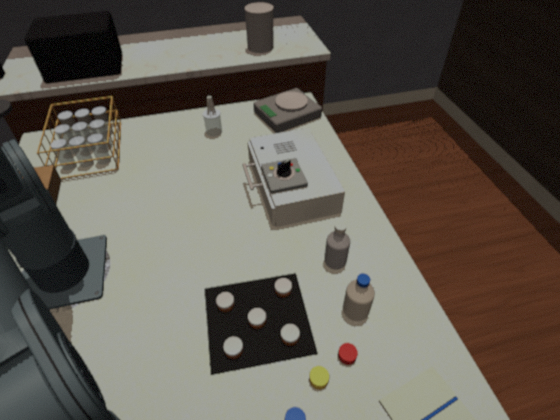

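The top view shows five jars on the mat, at about (349,224), (389,229), (371,250), (351,271) and (389,271). The cabinet is at about (228,180) with its dial near (246,192). The bottles are at (332,170) and (380,172), and the beaker at (118,247). I'll enlarge the pod next.

Run:
```python
from h import *
a=cv2.imread('pics/top0.png')[138:238,170:290]; b=cv2.imread('pics/side0.png')[120:220,235:355]
f=lambda x:cv2.convertScaleAbs(cv2.resize(x,None,fx=6,fy=6,interpolation=cv2.INTER_CUBIC)[:590],alpha=1.5)
a=f(a); b=cv2.resize(f(b)[150:480,100:520],(400,314))
cv2.imwrite('pics/c0.png',a); cv2.imwrite('pics/c1.png',b)
c=dict(np.load('pics/top0.npz'))
for n,p,z in [('j',(349,224),.029),('j',(389,229),.029),('j',(371,250),.029),('j',(351,271),.029),('j',(389,271),.029),('b1',(335,166),.15),('b2',(384,168),.14)]:
    print(n,p,np.round(world(c,*p,z),3),np.round(world(c,*p),3))
```

```text
j (349, 224) [ 0.569 -0.207  0.029] [ 0.569 -0.206  0.034]
j (389, 229) [ 0.553 -0.337  0.029] [ 0.553 -0.338  0.024]
j (371, 250) [ 0.485 -0.277  0.029] [ 0.485 -0.278  0.023]
j (351, 271) [ 0.417 -0.211  0.029] [ 0.417 -0.21   0.031]
j (389, 271) [ 0.417 -0.333  0.029] [ 0.417 -0.334  0.027]
b1 (335, 166) [ 0.737 -0.149  0.15 ] [ 0.737 -0.149  0.149]
b2 (384, 168) [ 0.733 -0.3    0.14 ] [ 0.733 -0.3    0.14 ]
```

View pics/c0.png

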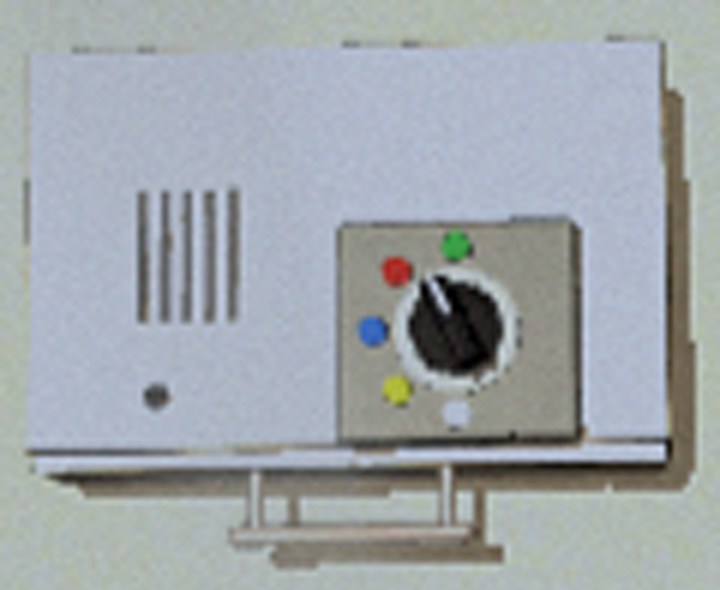

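View pics/c1.png

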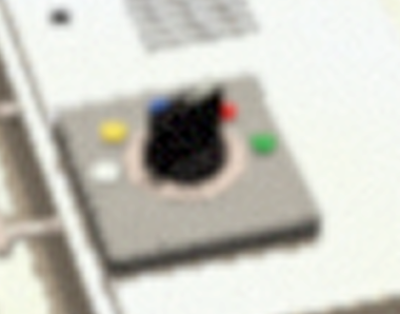

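The crop shows the selector bar pointing at the red mark (2.356). The marks sit at green (456,245), red (396,271), blue (371,331), yellow (396,389) and white (456,412), so green is at 3.142. The handle bar runs from (232,537) to (472,532).

Run:
```python
from h import *
c=dict(np.load('pics/top0.npz'))
g=lambda p,z:world(c,(p[0]+.5)/6-.5+170,(p[1]+.5)/6-.5+138,z)
M={n:g(p,.113) for n,p in dict(green=(456,245),red=(396,271),blue=(371,331),yellow=(396,389),white=(456,412)).items()}
for n,v in M.items(): print(n,np.round(v,4))
d=(M['green']-M['white']); ctr=(M['green']+M['white'])/2
print('axis',ctr,np.linalg.norm(d),'yaw',np.arctan2(d[1],d[0]))
# LSQ fit of dial frame: cab offsets
off={'white':(-44,0),'green':(44,0),'blue':(0,44),'red':(31.1,31.1),'yellow':(-31.1,31.1)}
P=np.array([complex(*off[n])/1000 for n in M]);Q=np.array([complex(M[n][0],M[n][1]) for n in M])
A=np.c_[P,np.ones(5)];x=np.linalg.lstsq(A,Q,rcond=None)[0];yaw=np.angle(x[0]);print('fit scale',abs(x[0]),'yaw',yaw,'axis',x[1])
R=np.array([[np.cos(yaw),-np.sin(yaw)],[np.sin(yaw),np.cos(yaw)]])
ax=np.array([x[1].real,x[1].imag]);o=ax-R@[-.045,-.060];print('cab origin',o)
print('handle pred (y0?)',o+R@[-.1125-.035-.0,0])
for p in [(232,537),(472,532),(352,535)]: print('bar',g(p,.0795))
for p in [(30,55),(662,42),(30,447),(662,437)]: print('top corner',g(p,.095))
t=world(c,118,247);print('beaker',t)
print('depth bar', [np.round(world(c,x,y),3).tolist() for x,y in [(228,227),(228,228)]])
```

```text
green [0.7057 0.1266 0.113 ]
red [0.6919 0.1578 0.113 ]
blue [0.6603 0.1705 0.113 ]
yellow [0.6298 0.157  0.113 ]
white [0.6178 0.1257 0.113 ]
axis [0.66174099 0.12613875 0.113     ] 0.087859966161922 yaw 0.009952123566898135
fit scale 1.000334396820537 yaw 0.015155861806614176 axis (0.6614293720101739+0.12627524015111014j)
cab origin [0.70551489 0.18695034]
handle pred (y0?) [0.55803183 0.18471493]
bar [0.55507533 0.24674759 0.0795    ]
bar [0.5578763  0.11950337 0.0795    ]
bar [0.55621183 0.1830734  0.0795    ]
top corner [0.81226604 0.35752569 0.095     ]
top corner [0.81855906 0.01927168 0.095     ]
top corner [0.60131544 0.35169155 0.095     ]
top corner [0.60677013 0.01896873 0.095     ]
beaker [0.49137461 0.53237948 0.08081072]
depth bar [[0.555, 0.184, 0.079], [0.552, 0.184, 0.076]]
```

```bash
cat >> h.py <<'E'
def plan(*targets):
    """targets (x,y,z,psi); prints roll units then dp units (rolled frame) for each leg"""
    s=r.sense();p=np.array(s['position']);R=np.array(s['ee_rot']);psi=np.arctan2(R[1,0],R[0,0])
    print('t',round(s['clock'],2),'p',np.round(p,4),'psi',round(psi,3),'w',round(s['gripper_width'],4),'gf',round(s['grasp_force'],1),'F',np.round(s['force'],1),'q',np.round(s['joints'],2))
    for t in targets:
        d=np.array(t[:3])-p; c,q=np.cos(t[3]),np.sin(t[3])
        T=np.array([c*d[0]+q*d[1], q*d[0]-c*d[1], -d[2]])/.04
        print(t,'roll',round(-(t[3]-psi)/.08,2),'dp',np.round(T,3)); p=np.array(t[:3]);psi=t[3]
E
python3 -c "
from h import *
plan((.661,.126,.23,.80),(.661,.126,.128,.80))"
```

```text
t 0.1 p [ 0.2551 -0.5972  0.2305] psi 0.404 w 0.0857 gf 0.0 F [-0.1  0.8  0.4] q [ 1.1   0.54 -0.    1.54  0.    1.07 -0.07]
(0.661, 0.126, 0.23, 0.8) roll -4.95 dp [ 2.0039e+01 -5.3180e+00  1.3000e-02]
(0.661, 0.126, 0.128, 0.8) roll -0.0 dp [0.   0.   2.55]
```

Request:
drive_tool([
  {"dp": [0, 0, 0], "roll": -0.99},
  {"dp": [0, 0, 0], "roll": -0.99},
  {"dp": [0, 0, 0], "roll": -0.99},
  {"dp": [0, 0, 0], "roll": -0.99},
  {"dp": [0, 0, 0], "roll": -0.99},
  {"dp": [0.9, -0.24, 0], "roll": 0},
  {"dp": [0.9, -0.24, 0], "roll": 0},
  {"dp": [0.9, -0.24, 0], "roll": 0},
  {"dp": [0.9, -0.24, 0], "roll": 0},
  {"dp": [0.9, -0.24, 0], "roll": 0},
  {"dp": [0.9, -0.24, 0], "roll": 0},
  {"dp": [0.9, -0.24, 0], "roll": 0},
  {"dp": [0.9, -0.24, 0], "roll": 0},
  {"dp": [0.9, -0.24, 0], "roll": 0},
  {"dp": [0.9, -0.24, 0], "roll": 0},
  {"dp": [0.9, -0.24, 0], "roll": 0},
  {"dp": [0.9, -0.24, 0], "roll": 0},
  {"dp": [0.9, -0.24, 0], "roll": 0},
  {"dp": [0.9, -0.24, 0], "roll": 0},
  {"dp": [0.9, -0.24, 0], "roll": 0},
], gripper=50)

```text
clock: 2.6
position: [0.5286, -0.109, 0.231]
ee_rot: [[0.697, 0.717, -0.001], [0.717, -0.697, -0.0], [-0.0, -0.0, -1.0]]
force: [0.9, 0.0, 0.4]
gripper_width: 0.0499
grasp_force: 0.0
```

Request:
drive_tool([
  {"dp": [0.9, -0.24, 0], "roll": 0},
  {"dp": [0.9, -0.24, 0], "roll": 0},
  {"dp": [0.9, -0.24, 0], "roll": 0},
  {"dp": [0.9, -0.24, 0], "roll": 0},
  {"dp": [0.9, -0.24, 0], "roll": 0},
  {"dp": [0.9, -0.24, 0], "roll": 0},
  {"dp": [0.9, -0.24, 0], "roll": 0},
  {"dp": [0, 0, 0], "roll": 0},
  {"dp": [0, 0, 0], "roll": 0},
])

```text
clock: 3.72
position: [0.6554, 0.1167, 0.2307]
ee_rot: [[0.697, 0.717, -0.001], [0.717, -0.697, -0.001], [-0.002, -0.0, -1.0]]
force: [-0.7, -0.6, 0.3]
gripper_width: 0.0501
grasp_force: 0.0
```

```bash
python3 -c "
from h import *
plan((.661,.126,.18,.80),(.661,.126,.128,.80))"
```

```text
t 3.73 p [0.6554 0.1167 0.2307] psi 0.799 w 0.0501 gf 0.0 F [-0.7 -0.6  0.3] q [-0.03  0.59 -0.33  1.48  0.2   1.11 -1.17]
(0.661, 0.126, 0.18, 0.8) roll -0.01 dp [ 0.266 -0.062  1.267]
(0.661, 0.126, 0.128, 0.8) roll -0.0 dp [0.  0.  1.3]
```

Request:
drive_tool([
  {"dp": [0.27, -0.06, 0.64], "roll": 0},
  {"dp": [0, 0, 0.64], "roll": 0},
  {"dp": [0, 0, 0.64], "roll": 0},
  {"dp": [0, 0, 0.64], "roll": 0},
  {"dp": [0, 0, 0], "roll": 0},
  {"dp": [0, 0, 0], "roll": 0},
])

```text
clock: 4.47
position: [0.6619, 0.1268, 0.1292]
ee_rot: [[0.697, 0.717, 0.0], [0.717, -0.697, 0.0], [0.0, 0.0, -1.0]]
force: [0.7, -1.1, 0.8]
gripper_width: 0.0497
grasp_force: 0.0
```

Request:
drive_tool([
  {"dp": [0, 0, 0], "roll": 0},
  {"dp": [0, 0, 0], "roll": 0},
  {"dp": [0, 0, 0], "roll": 0},
  {"dp": [0, 0, 0], "roll": 0},
  {"dp": [0, 0, 0], "roll": 0},
], gripper=8, squeeze=30)

```text
clock: 5.1
position: [0.6617, 0.1276, 0.1299]
ee_rot: [[0.697, 0.718, 0.001], [0.718, -0.697, 0.001], [0.001, -0.0, -1.0]]
force: [-2.6, 1.1, 5.1]
gripper_width: 0.0134
grasp_force: 33.2
```

Request:
drive_tool([
  {"dp": [0, 0, 0], "roll": -1},
  {"dp": [0, 0, 0], "roll": -1},
  {"dp": [0, 0, 0], "roll": -1},
  {"dp": [0, 0, 0], "roll": -1},
  {"dp": [0, 0, 0], "roll": -1},
  {"dp": [0, 0, 0], "roll": -1},
  {"dp": [0, 0, 0], "roll": -1},
  {"dp": [0, 0, 0], "roll": -1},
  {"dp": [0, 0, 0], "roll": -1},
  {"dp": [0, 0, 0], "roll": -1},
  {"dp": [0, 0, 0], "roll": -1},
  {"dp": [0, 0, 0], "roll": -1},
  {"dp": [0, 0, 0], "roll": -1},
  {"dp": [0, 0, 0], "roll": -1},
  {"dp": [0, 0, 0], "roll": -1},
])

```text
clock: 6.98
position: [0.6613, 0.1277, 0.1298]
ee_rot: [[-0.419, 0.908, -0.0], [0.908, 0.419, 0.001], [0.001, 0.0, -1.0]]
force: [-4.4, 0.8, 6.8]
gripper_width: 0.0134
grasp_force: 33.5
```

Request:
drive_tool([
  {"dp": [0, 0, 0], "roll": -1},
  {"dp": [0, 0, 0], "roll": -1},
  {"dp": [0, 0, 0], "roll": -1},
  {"dp": [0, 0, 0], "roll": -1},
  {"dp": [0, 0, 0], "roll": -1},
  {"dp": [0, 0, 0], "roll": -1},
  {"dp": [0, 0, 0], "roll": -1},
  {"dp": [0, 0, 0], "roll": -1},
  {"dp": [0, 0, 0], "roll": -1},
  {"dp": [0, 0, 0], "roll": -1},
  {"dp": [0, 0, 0], "roll": -1},
  {"dp": [0, 0, 0], "roll": -1},
  {"dp": [0, 0, 0], "roll": -1},
  {"dp": [0, 0, 0], "roll": -1},
  {"dp": [0, 0, 0], "roll": -0.4},
  {"dp": [0, 0, 0], "roll": 0},
  {"dp": [0, 0, 0], "roll": 0},
])

```text
clock: 9.1
position: [0.6611, 0.1274, 0.1298]
ee_rot: [[-1.0, -0.011, -0.001], [-0.011, 1.0, 0.0], [0.001, 0.0, -1.0]]
force: [-4.2, -0.2, 8.0]
gripper_width: 0.0133
grasp_force: 33.6
```

```bash
python3 -c "
from h import *
plan((.661,.126,.23,3.157),(.556,.184,.23,1.586),(.556,.184,.055,1.586))"
```

```text
t 9.1 p [0.6611 0.1274 0.1298] psi -3.131 w 0.0133 gf 33.6 F [-4.2 -0.2  8. ] q [ 0.26  0.85 -0.83  1.51  0.67  1.09  0.86]
(0.661, 0.126, 0.23, 3.157) roll -78.6 dp [ 0.003 -0.035 -2.504]
(0.556, 0.184, 0.23, 1.586) roll 19.64 dp [ 1.49  -2.603 -0.   ]
(0.556, 0.184, 0.055, 1.586) roll -0.0 dp [0.    0.    4.375]
```

Request:
drive_tool([
  {"dp": [0, 0, 0], "roll": 0},
  {"dp": [0, 0, 0], "roll": 0},
  {"dp": [0, 0, -0.25], "roll": 0},
  {"dp": [0, 0, -0.75], "roll": 0},
  {"dp": [0, 0, -0.75], "roll": 0},
  {"dp": [0, 0, -0.75], "roll": 0},
  {"dp": [0, 0, 0], "roll": 1},
  {"dp": [0, 0, 0], "roll": 1},
  {"dp": [0, 0, 0], "roll": 1},
  {"dp": [0, 0, 0], "roll": 1},
  {"dp": [0, 0, 0], "roll": 1},
  {"dp": [0, 0, 0], "roll": 1},
  {"dp": [0, 0, 0], "roll": 1},
  {"dp": [0, 0, 0], "roll": 1},
  {"dp": [0, 0, 0], "roll": 1},
  {"dp": [0, 0, 0], "roll": 1},
], gripper=50)

```text
clock: 11.1
position: [0.6618, 0.127, 0.2296]
ee_rot: [[-0.702, 0.712, 0.001], [0.712, 0.702, 0.0], [-0.0, 0.001, -1.0]]
force: [-1.1, -0.2, -0.5]
gripper_width: 0.0497
grasp_force: 0.0
```

Request:
drive_tool([
  {"dp": [0, 0, 0], "roll": 1},
  {"dp": [0, 0, 0], "roll": 1},
  {"dp": [0, 0, 0], "roll": 1},
  {"dp": [0, 0, 0], "roll": 1},
  {"dp": [0, 0, 0], "roll": 1},
  {"dp": [0, 0, 0], "roll": 1},
  {"dp": [0, 0, 0], "roll": 1},
  {"dp": [0, 0, 0], "roll": 1},
  {"dp": [0, 0, 0], "roll": 1},
  {"dp": [0, 0, 0], "roll": 0.6},
  {"dp": [0.5, -0.87, 0], "roll": 0},
  {"dp": [0.5, -0.87, 0], "roll": 0},
  {"dp": [0.49, -0.86, 0], "roll": 0},
  {"dp": [0, 0, 0], "roll": 0},
  {"dp": [0, 0, 0], "roll": 0},
], gripper=26)

```text
clock: 12.98
position: [0.5576, 0.1847, 0.2295]
ee_rot: [[-0.013, 1.0, 0.001], [1.0, 0.013, -0.0], [-0.0, 0.001, -1.0]]
force: [0.4, -0.5, 0.5]
gripper_width: 0.0262
grasp_force: 0.0
```

```bash
python3 -c "
from h import *
plan((.556,.184,.12,1.586),(.556,.184,.055,1.586))
cap('top','top1')
c=cap('wrist','w1');print(c['mtx'],np.round(c['tool_from_camera'],3))
a=cv2.imread('pics/top1.png')[138:238,170:290]
a=cv2.convertScaleAbs(cv2.resize(a,(480,400),interpolation=cv2.INTER_CUBIC),alpha=1.5)
b=cv2.resize(cv2.imread('pics/w1.png'),(320,240)); o=np.zeros((400,800,3),np.uint8);o[:,:480]=a;o[:240,480:]=b;cv2.imwrite('pics/v1.png',o)"
```

```text
t 12.97 p [0.5576 0.1847 0.2295] psi 1.583 w 0.0262 gf 0.0 F [ 0.4 -0.5  0.5] q [ 0.04  0.5  -0.6   1.69  0.32  1.05 -0.65]
(0.556, 0.184, 0.12, 1.586) roll -0.03 dp [-0.017 -0.041  2.736]
(0.556, 0.184, 0.055, 1.586) roll -0.0 dp [0.    0.    1.625]
[[325.1922621    0.         287.37735848]
 [  0.         325.1922621  205.44432298]
 [  0.           0.           1.        ]] [[ 0.001  0.957  0.288  0.074]
 [ 1.    -0.    -0.001 -0.   ]
 [-0.     0.288 -0.957 -0.143]
 [ 0.     0.     0.     1.   ]]
```

View pics/v1.png

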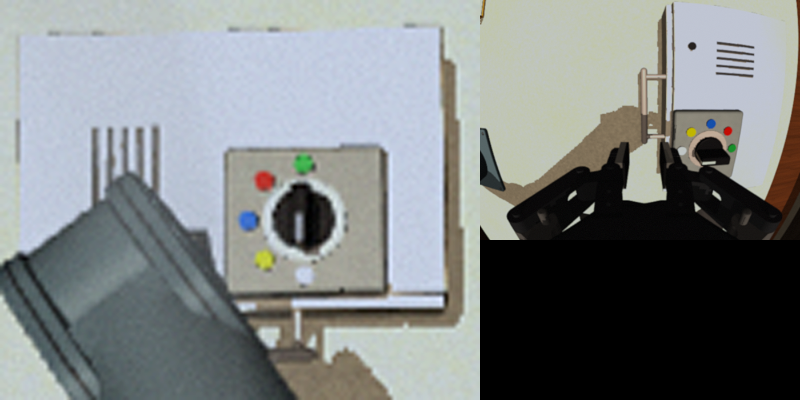

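The dial (304,215) now points at the white mark (304,275), and the handle bar lies between the fingers in the wrist view (643,105). Next I'll go down onto the handle.

Request:
drive_tool([
  {"dp": [-0.02, -0.04, 0.7], "roll": 0},
  {"dp": [0, 0, 0.7], "roll": 0},
  {"dp": [0, 0, 0.7], "roll": 0},
  {"dp": [0, 0, 0.7], "roll": 0},
  {"dp": [0, 0, 0.4], "roll": 0},
  {"dp": [0, 0, 0.4], "roll": 0},
  {"dp": [0, 0, 0.4], "roll": 0},
  {"dp": [0, 0, 0.3], "roll": 0},
  {"dp": [0, 0, 0], "roll": 0},
])

```text
clock: 14.2
position: [0.5532, 0.1843, 0.0556]
ee_rot: [[-0.014, 1.0, -0.004], [1.0, 0.014, -0.001], [-0.001, -0.004, -1.0]]
force: [-4.9, 0.1, 0.9]
gripper_width: 0.0261
grasp_force: 0.0
```

Request:
drive_tool([
  {"dp": [0, 0, 0], "roll": 0},
  {"dp": [0, 0, 0], "roll": 0},
  {"dp": [0, 0, 0], "roll": 0},
  {"dp": [0, 0, 0], "roll": 0},
], gripper=6, squeeze=40)

```text
clock: 14.7
position: [0.5557, 0.1844, 0.0571]
ee_rot: [[-0.013, 1.0, 0.001], [1.0, 0.013, 0.0], [0.0, 0.001, -1.0]]
force: [1.6, 1.5, -2.3]
gripper_width: 0.0097
grasp_force: 39.1
```

Request:
drive_tool([
  {"dp": [0, -0.2, 0], "roll": 0},
  {"dp": [0, -0.4, 0], "roll": 0},
  {"dp": [0, -0.5, 0], "roll": 0},
  {"dp": [0, -0.5, 0], "roll": 0},
  {"dp": [0, -0.5, 0], "roll": 0},
  {"dp": [0, -0.5, 0], "roll": 0},
  {"dp": [0, -0.4, 0], "roll": 0},
  {"dp": [0, -0.2, 0], "roll": 0},
  {"dp": [0, -0.05, 0], "roll": 0},
  {"dp": [0, 0, 0], "roll": 0},
  {"dp": [0, 0, 0], "roll": 0},
])

```text
clock: 16.08
position: [0.4276, 0.1818, 0.0571]
ee_rot: [[-0.011, 1.0, 0.003], [1.0, 0.011, -0.0], [-0.0, 0.003, -1.0]]
force: [8.1, -3.2, -7.0]
gripper_width: 0.0092
grasp_force: 39.9
```

```bash
python3 -c "
from h import *
plan((.485,-.277,.15,1.571))"
```

```text
t 16.07 p [0.4276 0.1818 0.0571] psi 1.582 w 0.0092 gf 39.9 F [ 8.1 -3.2 -7. ] q [-0.1   0.57 -0.49  2.11  0.5   0.57 -0.94]
(0.485, -0.277, 0.15, 1.571) roll 0.14 dp [-11.47    1.432  -2.323]
```

Request:
drive_tool([
  {"dp": [0, 0, 0], "roll": 0},
  {"dp": [0, 0, 0], "roll": 0},
  {"dp": [0, 0, -0.5], "roll": 0},
  {"dp": [0, 0, -0.9], "roll": 0},
  {"dp": [0, 0, -0.9], "roll": 0.14},
  {"dp": [-0.9, 0, -0.3], "roll": 0},
  {"dp": [-0.9, 0, 0], "roll": 0},
  {"dp": [-0.9, 0, 0], "roll": 0},
  {"dp": [-0.9, 0, 0], "roll": 0},
  {"dp": [-0.9, 0, 0], "roll": 0},
  {"dp": [-0.9, 0, 0], "roll": 0},
  {"dp": [-0.9, 0, 0], "roll": 0},
  {"dp": [-0.9, 0, 0], "roll": 0},
], gripper=26)

```text
clock: 17.7
position: [0.4256, -0.106, 0.161]
ee_rot: [[-0.003, 1.0, 0.0], [1.0, 0.003, 0.0], [0.0, 0.0, -1.0]]
force: [0.0, -0.0, 1.3]
gripper_width: 0.0256
grasp_force: 0.0
```

```bash
python3 -c "
from h import *
plan((.569,-.207,.16,1.571),(.569,-.207,.004,1.571))
cap('top','top2')
cap('side','side2')
a=cv2.imread('pics/top2.png')[138:298,170:410]
a=cv2.convertScaleAbs(cv2.resize(a,None,fx=3.3,fy=3.3,interpolation=cv2.INTER_CUBIC),alpha=1.5);cv2.imwrite('pics/v2.png',a)"
```

```text
t 17.7 p [ 0.4256 -0.106   0.161 ] psi 1.573 w 0.0256 gf 0.0 F [ 0.  -0.   1.3] q [ 0.61  0.34 -0.55  2.11  0.25  0.76 -0.09]
(0.569, -0.207, 0.16, 1.571) roll 0.03 dp [-2.526  3.583  0.025]
(0.569, -0.207, 0.004, 1.571) roll -0.0 dp [0.  0.  3.9]
```

View pics/v2.png

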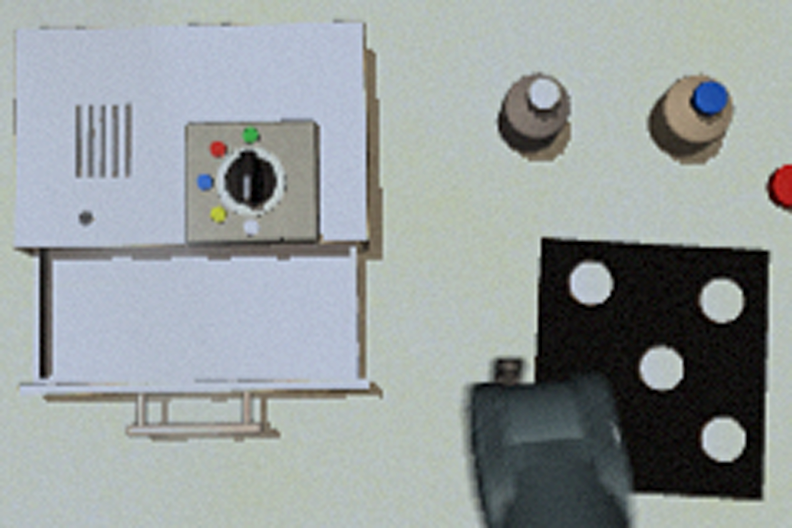

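The drawer is fully out: its interior spans crop columns 50–355 and rows 250–380, and the dial is at off. The jar lids are visible, with the fourth jar hidden by the arm. I'll get exact lid centroids now.

```bash
cat >> h.py <<'E'
def jars(c,box=(325,415,200,300),zt=.029):
    """lid centroids on dark mat -> world"""
    u0,u1,v0,v1=box
    g=cv2.cvtColor(c['color'],cv2.COLOR_RGB2GRAY)[v0:v1,u0:u1]
    hull=np.zeros_like(g); m=(g>90).astype(np.uint8)
    n,l,st,ce=cv2.connectedComponentsWithStats(m)
    return [np.round(world(c,ce[i][0]+u0,ce[i][1]+v0,zt)[:2],4).tolist()+[int(st[i,4])] for i in range(1,n) if 60<st[i,4]<350]
E
python3 -c "
from h import *
c=dict(np.load('pics/top0.npz')); print(jars(c)); c2=dict(np.load('pics/top2.npz')); print(jars(c2))
f=lambda p,z:np.round(world(c2,(p[0]+.5)/3.3-.5+170,(p[1]+.5)/3.3-.5+138,z),3)
print(f((50,300),.063),f((355,300),.063),f((200,383),.084),f((200,247),.095),f((252,180),.113))"
```

```text
[[0.571, -0.2055, 126], [0.5541, -0.3344, 130], [0.4868, -0.2738, 131], [0.4185, -0.21, 131], [0.418, -0.3327, 132]]
[[0.571, -0.2055, 126], [0.5538, -0.3342, 132], [0.487, -0.2736, 133], [0.4179, -0.3326, 133]]
[0.551 0.325 0.063] [0.552 0.028 0.063] [0.471 0.175 0.084] [0.6   0.175 0.095] [0.662 0.125 0.113]
```

Request:
drive_tool([
  {"dp": [-0.62, 0.91, 0], "roll": 0},
  {"dp": [-0.62, 0.91, 0], "roll": 0},
  {"dp": [-0.62, 0.91, 0], "roll": 0},
  {"dp": [-0.63, 0.91, 0], "roll": 0},
  {"dp": [0, 0, 0.6], "roll": 0},
  {"dp": [0, 0, 0.7], "roll": 0},
  {"dp": [0, 0, 0.7], "roll": 0},
  {"dp": [0, 0, 0], "roll": 0},
  {"dp": [0, 0, 0], "roll": 0},
], gripper=70)

```text
clock: 18.92
position: [0.5724, -0.204, 0.0819]
ee_rot: [[-0.003, 1.0, 0.001], [1.0, 0.003, 0.0], [0.0, 0.001, -1.0]]
force: [0.3, -0.2, 0.1]
gripper_width: 0.07
grasp_force: 0.0
```

```bash
python3 -c "
from h import *
plan((.571,-.2055,.004,1.571))"
```

```text
t 18.93 p [ 0.5724 -0.204   0.0819] psi 1.573 w 0.07 gf 0.0 F [ 0.3 -0.2  0.1] q [ 0.57  0.7  -0.43  1.73  0.38  0.79 -0.03]
(0.571, -0.2055, 0.004, 1.571) roll 0.03 dp [-0.039 -0.034  1.947]
```

Request:
drive_tool([
  {"dp": [-0.04, -0.03, 0.6], "roll": 0},
  {"dp": [0, 0, 0.6], "roll": 0},
  {"dp": [0, 0, 0.5], "roll": 0},
  {"dp": [0, 0, 0.24], "roll": 0},
  {"dp": [0, 0, 0], "roll": 0},
  {"dp": [0, 0, 0], "roll": 0},
])

```text
clock: 19.68
position: [0.5711, -0.2064, 0.0041]
ee_rot: [[-0.002, 1.0, 0.001], [1.0, 0.002, -0.0], [-0.0, 0.001, -1.0]]
force: [0.5, -0.3, 0.3]
gripper_width: 0.0704
grasp_force: 0.0
```

Request:
drive_tool([
  {"dp": [0, 0, 0], "roll": 0},
  {"dp": [0, 0, 0], "roll": 0},
  {"dp": [0, 0, 0], "roll": 0},
  {"dp": [0, 0, 0], "roll": 0},
  {"dp": [0, 0, 0], "roll": 0},
], gripper=36, squeeze=40)

```text
clock: 20.3
position: [0.571, -0.2065, 0.0042]
ee_rot: [[-0.002, 1.0, 0.001], [1.0, 0.002, -0.001], [-0.001, 0.001, -1.0]]
force: [-1.3, -0.1, 6.4]
gripper_width: 0.0424
grasp_force: 40.5
```

```bash
python3 -c "
from h import *
plan((.571,-.2055,.164,1.571),(.533,.298,.164,1.571))"
```

```text
t 20.3 p [ 0.571  -0.2065  0.0042] psi 1.573 w 0.0424 gf 40.5 F [-1.3 -0.1  6.4] q [ 0.54  0.81 -0.37  1.75  0.44  0.66 -0.08]
(0.571, -0.2055, 0.164, 1.571) roll 0.02 dp [ 2.500e-02  1.000e-03 -3.996e+00]
(0.533, 0.298, 0.164, 1.571) roll -0.0 dp [12.588 -0.947 -0.   ]
```

Request:
drive_tool([
  {"dp": [0, 0, -0.6], "roll": 0},
  {"dp": [0, 0, -0.9], "roll": 0},
  {"dp": [0, 0, -0.9], "roll": 0},
  {"dp": [0, 0, -0.9], "roll": 0},
  {"dp": [0, -0.1, -0.7], "roll": 0},
  {"dp": [0.9, -0.2, 0], "roll": 0},
  {"dp": [0.9, -0.2, 0], "roll": 0},
  {"dp": [0.9, -0.2, 0], "roll": 0},
  {"dp": [0.9, -0.15, 0], "roll": 0},
  {"dp": [0.9, -0.1, 0], "roll": 0},
  {"dp": [0.9, 0, 0], "roll": 0},
  {"dp": [0.9, 0, 0], "roll": 0},
  {"dp": [0.9, 0, 0], "roll": 0},
  {"dp": [0.9, 0, 0], "roll": 0},
  {"dp": [0.9, 0, 0], "roll": 0},
  {"dp": [0.9, 0, 0], "roll": 0},
  {"dp": [0.9, 0, 0], "roll": 0},
  {"dp": [0.9, 0, 0], "roll": 0},
  {"dp": [0.9, 0, 0], "roll": 0},
])

```text
clock: 22.68
position: [0.5313, 0.2986, 0.1632]
ee_rot: [[-0.002, 1.0, -0.0], [1.0, 0.002, -0.0], [-0.0, -0.0, -1.0]]
force: [-0.2, 0.3, -0.3]
gripper_width: 0.0424
grasp_force: 40.8
```

Request:
drive_tool([
  {"dp": [0, 0, 0.8], "roll": 0},
  {"dp": [0, 0, 0], "roll": 0},
  {"dp": [0, 0, 0], "roll": 0},
])

```text
clock: 23.05
position: [0.5319, 0.2971, 0.1319]
ee_rot: [[-0.001, 1.0, 0.0], [1.0, 0.001, -0.0], [-0.0, 0.0, -1.0]]
force: [-0.0, 0.4, -1.4]
gripper_width: 0.0429
grasp_force: 40.9
```

```bash
python3 -c "
from h import *
plan((.533,.298,.033,1.571))"
```

```text
t 23.05 p [0.5319 0.2971 0.1319] psi 1.572 w 0.0429 gf 40.9 F [-0.   0.4 -1.4] q [-0.21  0.65 -0.52  1.7   0.4   0.9  -0.9 ]
(0.533, 0.298, 0.033, 1.571) roll 0.01 dp [0.022 0.028 2.473]
```

Request:
drive_tool([
  {"dp": [0, 0, 0.7], "roll": 0},
  {"dp": [0, 0, 0.7], "roll": 0},
  {"dp": [0, 0, 0.6], "roll": 0},
  {"dp": [0, 0, 0.3], "roll": 0},
  {"dp": [0, 0, 0.14], "roll": 0},
  {"dp": [0, 0, 0], "roll": 0},
  {"dp": [0, 0, 0], "roll": 0},
])

```text
clock: 23.92
position: [0.532, 0.298, 0.0346]
ee_rot: [[-0.002, 1.0, 0.001], [1.0, 0.002, 0.001], [0.001, 0.001, -1.0]]
force: [-1.2, 0.3, -0.8]
gripper_width: 0.0429
grasp_force: 40.9
```

Request:
drive_tool([
  {"dp": [0, 0, 0], "roll": 0},
  {"dp": [0, 0, 0], "roll": 0},
  {"dp": [0, 0, 0], "roll": 0},
  {"dp": [0, 0, -0.4], "roll": 0},
  {"dp": [0, 0, -0.9], "roll": 0},
  {"dp": [0, 0, -1], "roll": 0},
  {"dp": [0, 0, -1], "roll": 0},
  {"dp": [-0.9, 0.05, 0], "roll": 0},
  {"dp": [-0.9, 0.05, 0], "roll": 0},
  {"dp": [-0.9, 0.05, 0], "roll": 0},
  {"dp": [-0.9, 0.05, 0], "roll": 0},
  {"dp": [-0.9, 0.05, 0], "roll": 0},
  {"dp": [-0.9, 0.05, 0], "roll": 0},
  {"dp": [-0.9, 0.05, 0], "roll": 0},
  {"dp": [-0.9, 0.05, 0], "roll": 0},
], gripper=58)

```text
clock: 25.8
position: [0.5482, 0.0087, 0.1669]
ee_rot: [[-0.002, 1.0, 0.001], [1.0, 0.002, -0.0], [-0.0, 0.001, -1.0]]
force: [0.2, 0.1, 0.1]
gripper_width: 0.0584
grasp_force: 0.0
```

```bash
python3 -c "
from h import *
plan((.554,-.334,.08,1.571))
c=cap('top','top3'); print(jars(c))"
```

```text
t 25.8 p [0.5482 0.0087 0.1669] psi 1.573 w 0.0584 gf 0.0 F [0.2 0.1 0.1] q [ 0.31  0.5  -0.53  1.84  0.32  0.88 -0.37]
(0.554, -0.334, 0.08, 1.571) roll 0.02 dp [-8.567  0.143  2.172]
[[0.554, -0.3342, 133], [0.4871, -0.2736, 134], [0.4187, -0.2099, 132], [0.4177, -0.3325, 134]]
```

Request:
drive_tool([
  {"dp": [-0.86, 0, 0], "roll": 0},
  {"dp": [-0.86, 0, 0], "roll": 0},
  {"dp": [-0.86, 0, 0], "roll": 0},
  {"dp": [-0.86, 0, 0], "roll": 0},
  {"dp": [-0.86, 0, 0], "roll": 0},
  {"dp": [-0.86, 0, 0], "roll": 0},
  {"dp": [-0.86, 0, 0], "roll": 0},
  {"dp": [-0.86, 0, 0], "roll": 0},
  {"dp": [-0.86, 0.1, 0], "roll": 0},
  {"dp": [-0.83, 0.1, 0], "roll": 0},
  {"dp": [0, 0, 0.8], "roll": 0},
  {"dp": [0, 0, 0.8], "roll": 0},
  {"dp": [0, 0, 0.6], "roll": 0},
  {"dp": [0, 0, 0], "roll": 0},
  {"dp": [0, 0, 0], "roll": 0},
], gripper=70)

```text
clock: 27.72
position: [0.5575, -0.3333, 0.0793]
ee_rot: [[-0.002, 1.0, 0.002], [1.0, 0.002, -0.001], [-0.001, 0.002, -1.0]]
force: [0.1, 1.0, 0.2]
gripper_width: 0.0703
grasp_force: 0.0
```

```bash
python3 -c "
from h import *
plan((.554,-.334,.004,1.571))"
```

```text
t 27.73 p [ 0.5575 -0.3333  0.0793] psi 1.573 w 0.0703 gf 0.0 F [0.1 1.  0.2] q [ 0.75  0.76 -0.42  1.62  0.38  0.85  0.18]
(0.554, -0.334, 0.004, 1.571) roll 0.02 dp [-0.017 -0.088  1.883]
```

Request:
drive_tool([
  {"dp": [-0.02, -0.09, 0.6], "roll": 0},
  {"dp": [0, 0, 0.6], "roll": 0},
  {"dp": [0, 0, 0.45], "roll": 0},
  {"dp": [0, 0, 0.22], "roll": 0},
  {"dp": [0, 0, 0], "roll": 0},
  {"dp": [0, 0, 0], "roll": 0},
])

```text
clock: 28.48
position: [0.5537, -0.3341, 0.0036]
ee_rot: [[-0.002, 1.0, 0.001], [1.0, 0.002, -0.0], [-0.0, 0.001, -1.0]]
force: [-0.1, 0.9, 0.4]
gripper_width: 0.0704
grasp_force: 0.0
```

Request:
drive_tool([
  {"dp": [0, 0, 0], "roll": 0},
  {"dp": [0, 0, 0], "roll": 0},
  {"dp": [0, 0, 0], "roll": 0},
  {"dp": [0, 0, 0], "roll": 0},
  {"dp": [0, 0, 0], "roll": 0},
], gripper=36)

```text
clock: 29.1
position: [0.5536, -0.3342, 0.0038]
ee_rot: [[-0.002, 1.0, 0.001], [1.0, 0.002, -0.001], [-0.001, 0.001, -1.0]]
force: [-1.0, 0.6, 5.7]
gripper_width: 0.043
grasp_force: 40.7
```

```bash
python3 -c "
from h import *
plan((.533,.24,.164,1.571))"
```

```text
t 29.1 p [ 0.5536 -0.3342  0.0038] psi 1.573 w 0.043 gf 40.7 F [-1.   0.6  5.7] q [ 0.73  0.86 -0.37  1.64  0.43  0.73  0.15]
(0.533, 0.24, 0.164, 1.571) roll 0.02 dp [14.356 -0.512 -4.006]
```

Request:
drive_tool([
  {"dp": [0, 0, -0.6], "roll": 0},
  {"dp": [0, 0, -0.9], "roll": 0},
  {"dp": [0, 0, -0.9], "roll": 0},
  {"dp": [0, 0, -0.9], "roll": 0},
  {"dp": [0, 0, -0.7], "roll": 0},
  {"dp": [0.96, -0.1, 0], "roll": 0},
  {"dp": [0.96, -0.1, 0], "roll": 0},
  {"dp": [0.96, -0.1, 0], "roll": 0},
  {"dp": [0.96, -0.1, 0], "roll": 0},
  {"dp": [0.96, -0.1, 0], "roll": 0},
  {"dp": [0.96, 0, 0], "roll": 0},
  {"dp": [0.96, 0, 0], "roll": 0},
  {"dp": [0.96, 0, 0], "roll": 0},
  {"dp": [0.96, 0, 0], "roll": 0},
  {"dp": [0.96, 0, 0], "roll": 0},
  {"dp": [0.96, 0, 0], "roll": 0},
  {"dp": [0.96, 0, 0], "roll": 0},
  {"dp": [0.96, 0, 0], "roll": 0},
  {"dp": [0.96, 0, 0], "roll": 0},
  {"dp": [0.91, 0, 0], "roll": 0},
])

```text
clock: 31.6
position: [0.5319, 0.2414, 0.1642]
ee_rot: [[-0.002, 1.0, 0.001], [1.0, 0.002, 0.0], [0.0, 0.001, -1.0]]
force: [0.4, -0.3, -0.6]
gripper_width: 0.0427
grasp_force: 40.7
```

Request:
drive_tool([
  {"dp": [0, 0, 0.8], "roll": 0},
  {"dp": [0, 0, 0], "roll": 0},
  {"dp": [0, 0, 0], "roll": 0},
])

```text
clock: 31.98
position: [0.5325, 0.2396, 0.1321]
ee_rot: [[-0.001, 1.0, 0.001], [1.0, 0.001, -0.0], [-0.0, 0.001, -1.0]]
force: [0.4, -0.9, 0.6]
gripper_width: 0.0425
grasp_force: 40.8
```

```bash
python3 -c "
from h import *
plan((.533,.24,.034,1.571))"
```

```text
t 31.98 p [0.5325 0.2396 0.1321] psi 1.572 w 0.0425 gf 40.8 F [ 0.4 -0.9  0.6] q [-0.11  0.61 -0.53  1.77  0.39  0.87 -0.82]
(0.533, 0.24, 0.034, 1.571) roll 0.01 dp [0.011 0.013 2.454]
```

Request:
drive_tool([
  {"dp": [0, 0, 0.7], "roll": 0},
  {"dp": [0, 0, 0.7], "roll": 0},
  {"dp": [0, 0, 0.6], "roll": 0},
  {"dp": [0, 0, 0.3], "roll": 0},
  {"dp": [0, 0, 0.14], "roll": 0},
  {"dp": [0, 0, 0], "roll": 0},
  {"dp": [0, 0, 0], "roll": 0},
])

```text
clock: 32.85
position: [0.5326, 0.2403, 0.0341]
ee_rot: [[-0.002, 1.0, 0.001], [1.0, 0.002, 0.001], [0.001, 0.001, -1.0]]
force: [0.3, -0.6, -0.6]
gripper_width: 0.0428
grasp_force: 40.8
```

Request:
drive_tool([
  {"dp": [0, 0, 0], "roll": 0},
  {"dp": [0, 0, 0], "roll": 0},
  {"dp": [0, 0, 0], "roll": 0},
  {"dp": [0, 0, -0.4], "roll": 0},
  {"dp": [0, 0, -0.9], "roll": 0},
  {"dp": [0, 0, -1], "roll": 0},
  {"dp": [0, 0, -1], "roll": 0},
  {"dp": [-0.9, -0.05, 0], "roll": 0},
  {"dp": [-0.9, -0.05, 0], "roll": 0},
  {"dp": [-0.9, -0.05, 0], "roll": 0},
  {"dp": [-0.9, -0.05, 0], "roll": 0},
  {"dp": [-0.9, -0.05, 0], "roll": 0},
  {"dp": [-0.9, -0.05, 0], "roll": 0},
  {"dp": [-0.9, -0.05, 0], "roll": 0},
  {"dp": [-0.9, -0.05, 0], "roll": 0},
], gripper=58)

```text
clock: 34.72
position: [0.5166, -0.049, 0.1664]
ee_rot: [[-0.002, 1.0, 0.001], [1.0, 0.002, -0.0], [-0.0, 0.001, -1.0]]
force: [-0.1, 0.3, 0.8]
gripper_width: 0.0579
grasp_force: 0.0
```

```bash
python3 -c "
from h import *
plan((.487,-.2737,.08,1.571))
c=cap('top','top4'); print(jars(c))
a=c['color'][138:298,170:410,::-1]
cv2.imwrite('pics/v4.png',cv2.convertScaleAbs(cv2.resize(a,None,fx=3,fy=3,interpolation=cv2.INTER_CUBIC),alpha=1.5))"
```

```text
t 34.73 p [ 0.5166 -0.049   0.1664] psi 1.573 w 0.0579 gf 0.0 F [-0.1  0.3  0.8] q [ 0.44  0.46 -0.54  1.92  0.31  0.85 -0.26]
(0.487, -0.2737, 0.08, 1.571) roll 0.02 dp [-5.617 -0.741  2.161]
[[0.4871, -0.2736, 134], [0.4188, -0.2101, 131], [0.4177, -0.3325, 134]]
```

View pics/v4.png

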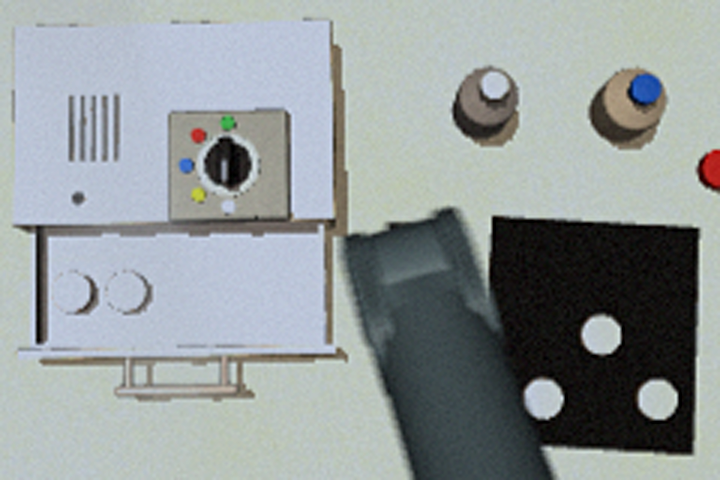

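Two jars stand in the drawer at crop (73,292) and (127,292). Three are left on the mat, where they were.

Request:
drive_tool([
  {"dp": [-0.8, -0.11, 0], "roll": 0},
  {"dp": [-0.8, -0.11, 0], "roll": 0},
  {"dp": [-0.8, -0.11, 0], "roll": 0},
  {"dp": [-0.8, -0.11, 0], "roll": 0},
  {"dp": [-0.8, -0.1, 0], "roll": 0},
  {"dp": [-0.8, -0.1, 0], "roll": 0},
  {"dp": [-0.82, -0.1, 0], "roll": 0},
  {"dp": [0, 0, 0.8], "roll": 0},
  {"dp": [0, 0, 0.8], "roll": 0},
  {"dp": [0, 0, 0.56], "roll": 0},
  {"dp": [0, 0, 0], "roll": 0},
  {"dp": [0, 0, 0], "roll": 0},
], gripper=70)

```text
clock: 36.28
position: [0.4882, -0.273, 0.0803]
ee_rot: [[-0.002, 1.0, 0.002], [1.0, 0.002, -0.001], [-0.001, 0.002, -1.0]]
force: [0.4, -0.2, 0.0]
gripper_width: 0.0699
grasp_force: 0.0
```

```bash
python3 -c "
from h import *
plan((.487,-.2737,.004,1.571))"
```

```text
t 36.27 p [ 0.4882 -0.273   0.0803] psi 1.573 w 0.0699 gf 0.0 F [ 0.4 -0.2  0. ] q [ 0.75  0.63 -0.43  1.86  0.38  0.72  0.11]
(0.487, -0.2737, 0.004, 1.571) roll 0.02 dp [-0.017 -0.03   1.907]
```

Request:
drive_tool([
  {"dp": [-0.02, -0.03, 0.6], "roll": 0},
  {"dp": [0, 0, 0.6], "roll": 0},
  {"dp": [0, 0, 0.45], "roll": 0},
  {"dp": [0, 0, 0.25], "roll": 0},
  {"dp": [0, 0, 0], "roll": 0},
  {"dp": [0, 0, 0], "roll": 0},
])

```text
clock: 37.02
position: [0.4867, -0.2739, 0.0036]
ee_rot: [[-0.002, 1.0, 0.001], [1.0, 0.002, -0.001], [-0.001, 0.001, -1.0]]
force: [-0.0, 0.1, 0.8]
gripper_width: 0.0701
grasp_force: 0.0
```

Request:
drive_tool([
  {"dp": [0, 0, 0], "roll": 0},
  {"dp": [0, 0, 0], "roll": 0},
  {"dp": [0, 0, 0], "roll": 0},
  {"dp": [0, 0, 0], "roll": 0},
  {"dp": [0, 0, 0], "roll": 0},
], gripper=36)

```text
clock: 37.65
position: [0.4866, -0.2739, 0.0037]
ee_rot: [[-0.002, 1.0, 0.001], [1.0, 0.002, -0.001], [-0.001, 0.001, -1.0]]
force: [-1.2, 1.5, 5.0]
gripper_width: 0.0429
grasp_force: 40.4
```

```bash
python3 -c "
from h import *
plan((.533,.182,.164,1.571))"
```

```text
t 37.65 p [ 0.4866 -0.2739  0.0037] psi 1.573 w 0.0429 gf 40.4 F [-1.2  1.5  5. ] q [ 0.7   0.76 -0.36  1.88  0.45  0.59  0.05]
(0.533, 0.182, 0.164, 1.571) roll 0.02 dp [11.397  1.163 -4.008]
```

Request:
drive_tool([
  {"dp": [0, 0, -0.6], "roll": 0},
  {"dp": [0, 0, -0.9], "roll": 0},
  {"dp": [0, 0, -0.9], "roll": 0},
  {"dp": [0, 0, -0.9], "roll": 0},
  {"dp": [0, 0, -0.7], "roll": 0},
  {"dp": [0.95, 0.1, 0], "roll": 0},
  {"dp": [0.95, 0.1, 0], "roll": 0},
  {"dp": [0.95, 0.1, 0], "roll": 0},
  {"dp": [0.95, 0.1, 0], "roll": 0},
  {"dp": [0.95, 0.1, 0], "roll": 0},
  {"dp": [0.95, 0.1, 0], "roll": 0},
  {"dp": [0.95, 0.1, 0], "roll": 0},
  {"dp": [0.95, 0.1, 0], "roll": 0},
  {"dp": [0.95, 0.1, 0], "roll": 0},
  {"dp": [0.95, 0.1, 0], "roll": 0},
  {"dp": [0.95, 0.1, 0], "roll": 0},
  {"dp": [0.95, 0.1, 0], "roll": 0},
  {"dp": [0, 0, 0.8], "roll": 0},
  {"dp": [0, 0, 0], "roll": 0},
  {"dp": [0, 0, 0], "roll": 0},
])

```text
clock: 40.15
position: [0.5336, 0.1819, 0.1315]
ee_rot: [[-0.001, 1.0, 0.0], [1.0, 0.001, -0.0], [-0.0, 0.0, -1.0]]
force: [1.0, 0.4, -0.3]
gripper_width: 0.0429
grasp_force: 40.9
```

```bash
python3 -c "
from h import *
plan((.533,.182,.034,1.571))"
```

```text
t 40.15 p [0.5336 0.1819 0.1315] psi 1.572 w 0.0429 gf 40.9 F [ 1.   0.4 -0.3] q [-0.    0.58 -0.54  1.82  0.39  0.84 -0.73]
(0.533, 0.182, 0.034, 1.571) roll 0.01 dp [ 2.000e-03 -1.400e-02  2.439e+00]
```

Request:
drive_tool([
  {"dp": [0, 0, 0.7], "roll": 0},
  {"dp": [0, 0, 0.7], "roll": 0},
  {"dp": [0, 0, 0.6], "roll": 0},
  {"dp": [0, 0, 0.3], "roll": 0},
  {"dp": [0, 0, 0.13], "roll": 0},
  {"dp": [0, 0, 0], "roll": 0},
  {"dp": [0, 0, 0], "roll": 0},
])

```text
clock: 41.02
position: [0.5339, 0.1826, 0.0345]
ee_rot: [[-0.002, 1.0, 0.001], [1.0, 0.002, 0.0], [0.0, 0.001, -1.0]]
force: [-0.4, 0.5, -0.9]
gripper_width: 0.043
grasp_force: 40.9
```

Request:
drive_tool([
  {"dp": [0, 0, 0], "roll": 0},
  {"dp": [0, 0, 0], "roll": 0},
  {"dp": [0, 0, 0], "roll": 0},
  {"dp": [0, 0, -0.4], "roll": 0},
  {"dp": [0, 0, -0.9], "roll": 0},
  {"dp": [0, 0, -1], "roll": 0},
  {"dp": [0, 0, -1], "roll": 0},
  {"dp": [-0.9, -0.2, 0], "roll": 0},
  {"dp": [-0.9, -0.2, 0], "roll": 0},
  {"dp": [-0.9, -0.2, 0], "roll": 0},
  {"dp": [-0.9, -0.2, 0], "roll": 0},
  {"dp": [-0.9, -0.2, 0], "roll": 0},
  {"dp": [-0.5, -0.2, 0], "roll": 0},
], gripper=58)

```text
clock: 42.65
position: [0.4854, -0.0197, 0.1666]
ee_rot: [[0.0, 1.0, 0.001], [1.0, -0.0, -0.001], [-0.001, 0.001, -1.0]]
force: [0.8, 0.6, 1.0]
gripper_width: 0.0578
grasp_force: 0.0
```

```bash
python3 -c "
from h import *
plan((.4187,-.210,.08,1.571))
c=cap('top','top5'); print(jars(c))"
```

```text
t 42.65 p [ 0.4854 -0.0197  0.1666] psi 1.571 w 0.0578 gf 0.0 F [0.8 0.6 1. ] q [ 0.41  0.41 -0.57  2.    0.3   0.82 -0.32]
(0.4187, -0.21, 0.08, 1.571) roll -0.01 dp [-4.756 -1.668  2.166]
[[0.4187, -0.2099, 132], [0.4179, -0.3326, 133]]
```

Request:
drive_tool([
  {"dp": [-0.8, -0.28, 0], "roll": 0},
  {"dp": [-0.8, -0.28, 0], "roll": 0},
  {"dp": [-0.8, -0.28, 0], "roll": 0},
  {"dp": [-0.8, -0.28, 0], "roll": 0},
  {"dp": [-0.8, -0.28, 0], "roll": 0},
  {"dp": [-0.76, -0.27, 0], "roll": 0},
  {"dp": [0, 0, 0.8], "roll": 0},
  {"dp": [0, 0, 0.8], "roll": 0},
  {"dp": [0, 0, 0.56], "roll": 0},
  {"dp": [0, 0, 0], "roll": 0},
  {"dp": [0, 0, 0], "roll": 0},
], gripper=70)

```text
clock: 44.08
position: [0.4201, -0.2081, 0.0804]
ee_rot: [[-0.002, 1.0, 0.001], [1.0, 0.002, -0.001], [-0.001, 0.001, -1.0]]
force: [0.6, -0.9, 0.5]
gripper_width: 0.0698
grasp_force: 0.0
```

```bash
python3 -c "
from h import *
plan((.4187,-.210,.004,1.571))"
```

```text
t 44.08 p [ 0.4201 -0.2081  0.0804] psi 1.573 w 0.0698 gf 0.0 F [ 0.6 -0.9  0.5] q [ 0.73  0.52 -0.44  2.09  0.38  0.61  0.02]
(0.4187, -0.21, 0.004, 1.571) roll 0.03 dp [-0.048 -0.036  1.911]
```

Request:
drive_tool([
  {"dp": [-0.04, -0.03, 0.6], "roll": 0},
  {"dp": [0, 0, 0.6], "roll": 0},
  {"dp": [0, 0, 0.45], "roll": 0},
  {"dp": [0, 0, 0.25], "roll": 0},
  {"dp": [0, 0, 0], "roll": 0},
  {"dp": [0, 0, 0], "roll": 0},
])

```text
clock: 44.82
position: [0.4187, -0.21, 0.0041]
ee_rot: [[-0.002, 1.0, 0.001], [1.0, 0.002, -0.001], [-0.001, 0.001, -1.0]]
force: [0.4, 0.4, 0.3]
gripper_width: 0.0702
grasp_force: 0.0
```

Request:
drive_tool([
  {"dp": [0, 0, 0], "roll": 0},
  {"dp": [0, 0, 0], "roll": 0},
  {"dp": [0, 0, 0], "roll": 0},
  {"dp": [0, 0, 0], "roll": 0},
  {"dp": [0, 0, 0], "roll": 0},
], gripper=36)

```text
clock: 45.45
position: [0.4183, -0.21, 0.004]
ee_rot: [[-0.002, 1.0, 0.001], [1.0, 0.002, -0.001], [-0.001, 0.001, -1.0]]
force: [-1.5, 0.3, 6.9]
gripper_width: 0.0432
grasp_force: 39.7
```

```bash
python3 -c "
from h import *
plan((.533,.124,.164,1.571))"
```

```text
t 45.45 p [ 0.4183 -0.21    0.004 ] psi 1.573 w 0.0432 gf 39.7 F [-1.5  0.3  6.9] q [ 0.64  0.66 -0.34  2.11  0.49  0.44 -0.07]
(0.533, 0.124, 0.164, 1.571) roll 0.02 dp [ 8.35   2.868 -4.   ]
```

Request:
drive_tool([
  {"dp": [0, 0, -0.6], "roll": 0},
  {"dp": [0, 0, -0.9], "roll": 0},
  {"dp": [0, 0, -0.9], "roll": 0},
  {"dp": [0, 0, -0.9], "roll": 0},
  {"dp": [0, 0, -0.7], "roll": 0},
  {"dp": [0.83, 0.29, 0], "roll": 0},
  {"dp": [0.83, 0.29, 0], "roll": 0},
  {"dp": [0.83, 0.29, 0], "roll": 0},
  {"dp": [0.83, 0.29, 0], "roll": 0},
  {"dp": [0.83, 0.29, 0], "roll": 0},
  {"dp": [0.84, 0.29, 0], "roll": 0},
  {"dp": [0.84, 0.29, 0], "roll": 0},
  {"dp": [0.84, 0.28, 0], "roll": 0},
  {"dp": [0.84, 0.28, 0], "roll": 0},
  {"dp": [0.84, 0.28, 0], "roll": 0},
  {"dp": [0, 0, 0.8], "roll": 0},
  {"dp": [0, 0, 0], "roll": 0},
  {"dp": [0, 0, 0], "roll": 0},
])

```text
clock: 47.7
position: [0.5323, 0.124, 0.132]
ee_rot: [[-0.001, 1.0, 0.0], [1.0, 0.001, -0.0], [-0.0, 0.0, -1.0]]
force: [-0.1, 0.4, -0.5]
gripper_width: 0.0425
grasp_force: 40.9
```

```bash
python3 -c "
from h import *
plan((.533,.124,.034,1.571))"
```

```text
t 47.7 p [0.5323 0.124  0.132 ] psi 1.572 w 0.0425 gf 40.9 F [-0.1  0.4 -0.5] q [ 0.11  0.56 -0.56  1.87  0.39  0.82 -0.65]
(0.533, 0.124, 0.034, 1.571) roll 0.01 dp [1.000e-03 1.700e-02 2.449e+00]
```

Request:
drive_tool([
  {"dp": [0, 0, 0.7], "roll": 0},
  {"dp": [0, 0, 0.7], "roll": 0},
  {"dp": [0, 0, 0.6], "roll": 0},
  {"dp": [0, 0, 0.3], "roll": 0},
  {"dp": [0, 0, 0.13], "roll": 0},
  {"dp": [0, 0, 0], "roll": 0},
  {"dp": [0, 0, 0], "roll": 0},
])

```text
clock: 48.58
position: [0.5328, 0.1246, 0.0349]
ee_rot: [[-0.002, 1.0, 0.001], [1.0, 0.002, 0.0], [0.0, 0.001, -1.0]]
force: [-0.0, 1.0, -1.1]
gripper_width: 0.0429
grasp_force: 40.9
```

Request:
drive_tool([
  {"dp": [0, 0, 0], "roll": 0},
  {"dp": [0, 0, 0], "roll": 0},
  {"dp": [0, 0, 0], "roll": 0},
  {"dp": [0, 0, -0.4], "roll": 0},
  {"dp": [0, 0, -0.9], "roll": 0},
  {"dp": [0, 0, -1], "roll": 0},
  {"dp": [0, 0, -1], "roll": 0},
  {"dp": [-0.9, -0.2, 0], "roll": 0},
  {"dp": [-0.9, -0.2, 0], "roll": 0},
  {"dp": [-0.9, -0.2, 0], "roll": 0},
  {"dp": [-0.9, -0.2, 0], "roll": 0},
  {"dp": [-0.9, -0.2, 0], "roll": 0},
  {"dp": [-0.5, -0.2, 0], "roll": 0},
], gripper=58)

```text
clock: 50.2
position: [0.4842, -0.0778, 0.1671]
ee_rot: [[0.0, 1.0, 0.001], [1.0, -0.0, -0.001], [-0.001, 0.001, -1.0]]
force: [-0.7, 0.7, -0.2]
gripper_width: 0.0579
grasp_force: 0.0
```

```bash
python3 -c "
from h import *
plan((.418,-.3326,.08,1.571))
c=cap('top','top6'); print(jars(c))"
```

```text
t 50.2 p [ 0.4842 -0.0778  0.1671] psi 1.571 w 0.0579 gf 0.0 F [-0.7  0.7 -0.2] q [ 0.54  0.42 -0.58  1.98  0.31  0.83 -0.21]
(0.418, -0.3326, 0.08, 1.571) roll -0.01 dp [-6.371 -1.657  2.176]
[[0.4178, -0.3327, 133]]
```

Request:
drive_tool([
  {"dp": [-0.8, -0.21, 0], "roll": 0},
  {"dp": [-0.8, -0.21, 0], "roll": 0},
  {"dp": [-0.8, -0.21, 0], "roll": 0},
  {"dp": [-0.8, -0.21, 0], "roll": 0},
  {"dp": [-0.8, -0.21, 0], "roll": 0},
  {"dp": [-0.8, -0.21, 0], "roll": 0},
  {"dp": [-0.8, -0.21, 0], "roll": 0},
  {"dp": [-0.77, -0.21, 0], "roll": 0},
  {"dp": [0, 0, 0.8], "roll": 0},
  {"dp": [0, 0, 0.8], "roll": 0},
  {"dp": [0, 0, 0.56], "roll": 0},
  {"dp": [0, 0, 0], "roll": 0},
  {"dp": [0, 0, 0], "roll": 0},
], gripper=70)

```text
clock: 51.88
position: [0.4188, -0.3307, 0.081]
ee_rot: [[-0.002, 1.0, 0.002], [1.0, 0.002, -0.001], [-0.001, 0.002, -1.0]]
force: [-1.2, -0.6, 1.1]
gripper_width: 0.0703
grasp_force: 0.0
```

```bash
python3 -c "
from h import *
plan((.418,-.3326,.004,1.571))"
```

```text
t 51.88 p [ 0.4188 -0.3307  0.081 ] psi 1.573 w 0.0703 gf 0.0 F [-1.2 -0.6  1.1] q [ 0.92  0.6  -0.44  1.93  0.39  0.69  0.25]
(0.418, -0.3326, 0.004, 1.571) roll 0.03 dp [-0.049 -0.02   1.924]
```

Request:
drive_tool([
  {"dp": [-0.05, -0.02, 0.6], "roll": 0},
  {"dp": [0, 0, 0.6], "roll": 0},
  {"dp": [0, 0, 0.47], "roll": 0},
  {"dp": [0, 0, 0.25], "roll": 0},
  {"dp": [0, 0, 0], "roll": 0},
  {"dp": [0, 0, 0], "roll": 0},
])

```text
clock: 52.62
position: [0.4175, -0.3329, 0.0035]
ee_rot: [[-0.002, 1.0, 0.001], [1.0, 0.002, -0.001], [-0.001, 0.001, -1.0]]
force: [0.4, 0.4, 0.9]
gripper_width: 0.0703
grasp_force: 0.0
```

Request:
drive_tool([
  {"dp": [0, 0, 0], "roll": 0},
  {"dp": [0, 0, 0], "roll": 0},
  {"dp": [0, 0, 0], "roll": 0},
  {"dp": [0, 0, 0], "roll": 0},
  {"dp": [0, 0, 0], "roll": 0},
], gripper=36)

```text
clock: 53.25
position: [0.4173, -0.3329, 0.0037]
ee_rot: [[-0.002, 1.0, 0.001], [1.0, 0.002, -0.001], [-0.001, 0.001, -1.0]]
force: [-1.0, 2.0, 5.2]
gripper_width: 0.0428
grasp_force: 40.2
```

```bash
python3 -c "
from h import *
plan((.533,.066,.164,1.571))"
```

```text
t 53.25 p [ 0.4173 -0.3329  0.0037] psi 1.573 w 0.0428 gf 40.2 F [-1.   2.   5.2] q [ 0.87  0.73 -0.36  1.94  0.47  0.55  0.19]
(0.533, 0.066, 0.164, 1.571) roll 0.02 dp [ 9.972  2.893 -4.008]
```

Request:
drive_tool([
  {"dp": [0, 0, -0.6], "roll": 0},
  {"dp": [0, 0, -0.9], "roll": 0},
  {"dp": [0, 0, -0.9], "roll": 0},
  {"dp": [0, 0, -0.9], "roll": 0},
  {"dp": [0, 0, -0.7], "roll": 0},
  {"dp": [0.83, 0.24, 0], "roll": 0},
  {"dp": [0.83, 0.24, 0], "roll": 0},
  {"dp": [0.83, 0.24, 0], "roll": 0},
  {"dp": [0.83, 0.24, 0], "roll": 0},
  {"dp": [0.83, 0.24, 0], "roll": 0},
  {"dp": [0.83, 0.24, 0], "roll": 0},
  {"dp": [0.83, 0.24, 0], "roll": 0},
  {"dp": [0.83, 0.24, 0], "roll": 0},
  {"dp": [0.83, 0.24, 0], "roll": 0},
  {"dp": [0.83, 0.24, 0], "roll": 0},
  {"dp": [0.83, 0.24, 0], "roll": 0},
  {"dp": [0.84, 0.25, 0], "roll": 0},
  {"dp": [0, 0, 0.8], "roll": 0},
  {"dp": [0, 0, 0], "roll": 0},
  {"dp": [0, 0, 0], "roll": 0},
])

```text
clock: 55.75
position: [0.532, 0.066, 0.1316]
ee_rot: [[-0.001, 1.0, 0.0], [1.0, 0.001, -0.0], [-0.0, 0.0, -1.0]]
force: [0.6, 0.6, -0.3]
gripper_width: 0.0427
grasp_force: 40.9
```

```bash
python3 -c "
from h import *
plan((.533,.066,.034,1.571))"
```

```text
t 55.75 p [0.532  0.066  0.1316] psi 1.572 w 0.0427 gf 40.9 F [ 0.6  0.6 -0.3] q [ 0.23  0.55 -0.56  1.89  0.39  0.81 -0.54]
(0.533, 0.066, 0.034, 1.571) roll 0.01 dp [-0.     0.024  2.439]
```

Request:
drive_tool([
  {"dp": [0, 0, 0.7], "roll": 0},
  {"dp": [0, 0, 0.7], "roll": 0},
  {"dp": [0, 0, 0.6], "roll": 0},
  {"dp": [0, 0, 0.3], "roll": 0},
  {"dp": [0, 0, 0.13], "roll": 0},
  {"dp": [0, 0, 0], "roll": 0},
  {"dp": [0, 0, 0], "roll": 0},
])

```text
clock: 56.62
position: [0.5325, 0.0665, 0.0345]
ee_rot: [[-0.002, 1.0, 0.001], [1.0, 0.002, 0.0], [0.0, 0.001, -1.0]]
force: [0.6, -0.5, 0.1]
gripper_width: 0.0424
grasp_force: 40.9
```

Request:
drive_tool([
  {"dp": [0, 0, 0], "roll": 0},
  {"dp": [0, 0, 0], "roll": 0},
  {"dp": [0, 0, 0], "roll": 0},
  {"dp": [0, 0, -0.4], "roll": 0},
  {"dp": [0, 0, -0.9], "roll": 0},
  {"dp": [0, 0, -1], "roll": 0},
  {"dp": [0, 0, -1], "roll": 0},
  {"dp": [-0.9, -0.4, 0], "roll": 0},
  {"dp": [-0.9, -0.4, 0], "roll": 0},
  {"dp": [-0.9, -0.4, 0], "roll": 0},
  {"dp": [-0.9, -0.4, 0], "roll": 0},
], gripper=58)

```text
clock: 58.0
position: [0.4676, -0.0787, 0.1667]
ee_rot: [[-0.002, 1.0, 0.001], [1.0, 0.002, -0.0], [-0.0, 0.001, -1.0]]
force: [0.9, -0.7, -0.1]
gripper_width: 0.0576
grasp_force: 0.0
```

```bash
python3 -c "
from h import *
plan((.4275,.182,.16,1.583),(.4275,.182,.056,1.583))
c=cap('top','top7'); print(jars(c))
a=c['color'][138:298,170:410,::-1]
cv2.imwrite('pics/v7.png',cv2.convertScaleAbs(cv2.resize(a,None,fx=3,fy=3,interpolation=cv2.INTER_CUBIC),alpha=1.5))
f=lambda p,z:np.round(world(c,(p[0]+.5)/3-.5+170,(p[1]+.5)/3-.5+138,z),3)
print(f((120,394),.0795),f((240,391),.0795))"
```

```text
t 58.0 p [ 0.4676 -0.0787  0.1667] psi 1.573 w 0.0576 gf 0.0 F [ 0.9 -0.7 -0.1] q [ 0.56  0.4  -0.59  2.02  0.3   0.81 -0.2 ]
(0.4275, 0.182, 0.16, 1.583) roll -0.13 dp [ 6.53  -0.923  0.167]
(0.4275, 0.182, 0.056, 1.583) roll -0.0 dp [0.  0.  2.6]
[]
[0.423 0.24  0.079] [0.427 0.114 0.079]
```

View pics/v7.png

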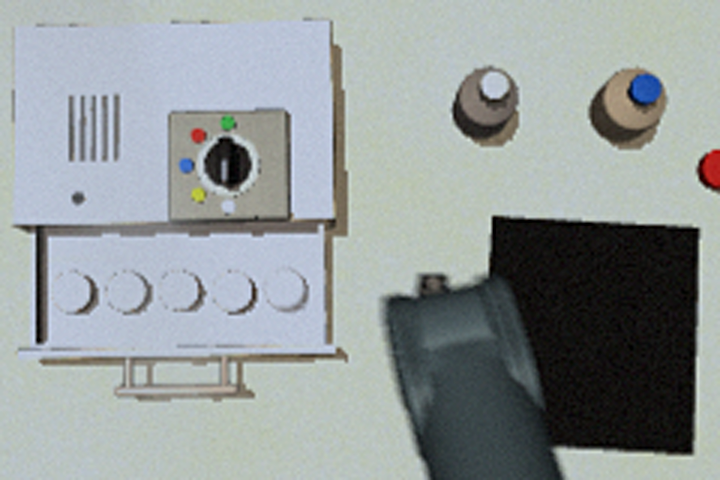

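All five jars stand in the drawer (y≈292, x from 73 to 287) and the mat is empty. Now I'll close the drawer.

Request:
drive_tool([
  {"dp": [0, 0, 0], "roll": -0.13},
  {"dp": [0.82, -0.12, 0], "roll": 0},
  {"dp": [0.82, -0.12, 0], "roll": 0},
  {"dp": [0.82, -0.12, 0], "roll": 0},
  {"dp": [0.82, -0.12, 0], "roll": 0},
  {"dp": [0.82, -0.12, 0], "roll": 0},
  {"dp": [0.81, -0.12, 0], "roll": 0},
  {"dp": [0.81, -0.11, 0], "roll": 0},
  {"dp": [0.81, -0.1, 0], "roll": 0},
  {"dp": [0, 0, 0.8], "roll": 0},
  {"dp": [0, 0, 0], "roll": 0},
  {"dp": [0, 0, 0], "roll": 0},
], gripper=26)

```text
clock: 59.55
position: [0.4279, 0.1837, 0.1345]
ee_rot: [[-0.013, 1.0, 0.0], [1.0, 0.013, 0.0], [0.0, 0.0, -1.0]]
force: [0.3, 0.2, -0.3]
gripper_width: 0.0262
grasp_force: 0.0
```

```bash
python3 -c "
from h import *
plan((.4270,.182,.056,1.583))"
```

```text
t 59.55 p [0.4279 0.1837 0.1345] psi 1.584 w 0.0262 gf 0.0 F [ 0.3  0.2 -0.3] q [ 0.03  0.45 -0.64  2.06  0.39  0.75 -0.85]
(0.427, 0.182, 0.056, 1.583) roll 0.01 dp [-0.041 -0.024  1.963]
```

Request:
drive_tool([
  {"dp": [-0.04, -0.02, 0.5], "roll": 0},
  {"dp": [0, 0, 0.5], "roll": 0},
  {"dp": [0, 0, 0.4], "roll": 0},
  {"dp": [0, 0, 0.3], "roll": 0},
  {"dp": [0, 0, 0.25], "roll": 0},
  {"dp": [0, 0, 0], "roll": 0},
])

```text
clock: 60.3
position: [0.4267, 0.1813, 0.0553]
ee_rot: [[-0.012, 1.0, -0.001], [1.0, 0.012, -0.0], [-0.0, -0.001, -1.0]]
force: [-0.7, 0.3, 0.5]
gripper_width: 0.0258
grasp_force: 0.0
```

Request:
drive_tool([
  {"dp": [0, 0, 0], "roll": 0},
  {"dp": [0, 0, 0], "roll": 0},
  {"dp": [0, 0, 0], "roll": 0},
  {"dp": [0, 0, 0], "roll": 0},
], gripper=6)

```text
clock: 60.8
position: [0.4277, 0.1817, 0.056]
ee_rot: [[-0.012, 1.0, 0.001], [1.0, 0.012, 0.001], [0.001, 0.001, -1.0]]
force: [2.6, 0.4, 0.7]
gripper_width: 0.0094
grasp_force: 39.1
```

Request:
drive_tool([
  {"dp": [0, 0.1, 0], "roll": 0},
  {"dp": [0, 0.2, 0], "roll": 0},
  {"dp": [0, 0.3, 0], "roll": 0},
  {"dp": [0, 0.35, 0], "roll": 0},
  {"dp": [0, 0.35, 0], "roll": 0},
  {"dp": [0, 0.35, 0], "roll": 0},
  {"dp": [0, 0.35, 0], "roll": 0},
  {"dp": [0, 0.35, 0], "roll": 0},
  {"dp": [0, 0.3, 0], "roll": 0},
  {"dp": [0, 0.25, 0], "roll": 0},
  {"dp": [0, 0.15, 0], "roll": 0},
  {"dp": [0, 0.1, 0], "roll": 0},
  {"dp": [0, 0.1, 0], "roll": 0},
  {"dp": [0, 0, 0], "roll": 0},
  {"dp": [0, 0, 0], "roll": 0},
])

```text
clock: 62.68
position: [0.5574, 0.1843, 0.0561]
ee_rot: [[-0.013, 1.0, 0.001], [1.0, 0.013, 0.002], [0.002, 0.001, -1.0]]
force: [1.4, 5.8, 2.9]
gripper_width: 0.0093
grasp_force: 39.6
```

Request:
drive_tool([
  {"dp": [0, 0.1, 0], "roll": 0},
  {"dp": [0, 0, 0], "roll": 0},
  {"dp": [0, 0, 0], "roll": 0},
])

```text
clock: 63.05
position: [0.5577, 0.1843, 0.056]
ee_rot: [[-0.014, 1.0, -0.005], [1.0, 0.014, -0.0], [-0.0, -0.005, -1.0]]
force: [-10.2, 4.2, 14.5]
gripper_width: 0.0096
grasp_force: 40.7
```

Request:
drive_tool([
  {"dp": [0, 0, 0], "roll": 0},
  {"dp": [0, 0, 0], "roll": 0},
  {"dp": [0, 0, 0], "roll": 0},
  {"dp": [0, 0, -0.5], "roll": 0},
  {"dp": [0, 0, -0.9], "roll": 0},
  {"dp": [0, 0, -0.9], "roll": 0},
  {"dp": [0, 0, -1], "roll": 0},
  {"dp": [0, 0, -1], "roll": 0},
  {"dp": [-0.48, 0.85, 0], "roll": 0},
  {"dp": [-0.48, 0.85, 0], "roll": 0},
  {"dp": [-0.48, 0.85, 0], "roll": 0},
  {"dp": [0, 0, 0], "roll": -1},
  {"dp": [0, 0, 0], "roll": -1},
  {"dp": [0, 0, 0], "roll": -1},
  {"dp": [0, 0, 0], "roll": -1},
  {"dp": [0, 0, 0], "roll": -1},
  {"dp": [0, 0, 0], "roll": -1},
  {"dp": [0, 0, 0], "roll": -1},
  {"dp": [0, 0, 0], "roll": -1},
], gripper=26)

```text
clock: 65.42
position: [0.6635, 0.1249, 0.2273]
ee_rot: [[-0.608, 0.794, -0.001], [0.794, 0.608, -0.002], [-0.001, -0.002, -1.0]]
force: [-0.7, 0.2, 0.6]
gripper_width: 0.0259
grasp_force: 0.0
```

Request:
drive_tool([
  {"dp": [0, 0, 0], "roll": -1},
  {"dp": [0, 0, 0], "roll": -1},
  {"dp": [0, 0, 0], "roll": -1},
  {"dp": [0, 0, 0], "roll": -1},
  {"dp": [0, 0, 0], "roll": -1},
  {"dp": [0, 0, 0], "roll": -1},
  {"dp": [0, 0, 0], "roll": -1},
  {"dp": [0, 0, 0], "roll": -1},
  {"dp": [0, 0, 0], "roll": -1},
  {"dp": [0, 0, 0], "roll": -1},
  {"dp": [0, 0, 0], "roll": -1},
  {"dp": [0, 0, 0], "roll": -0.6},
  {"dp": [0, 0, 0], "roll": 0},
  {"dp": [0, 0, 0], "roll": 0},
], gripper=50)

```text
clock: 67.18
position: [0.6636, 0.1259, 0.2275]
ee_rot: [[-1.0, -0.008, -0.0], [-0.008, 1.0, -0.001], [0.0, -0.001, -1.0]]
force: [-0.5, -0.6, -0.7]
gripper_width: 0.0498
grasp_force: 0.0
```

```bash
python3 -c "
from h import *
plan((.6612,.127,.129,3.152))
c=cap('side','side8'); 
a=c['color'][90:250,180:400,::-1]
cv2.imwrite('pics/v8.png',cv2.convertScaleAbs(cv2.resize(a,None,fx=3,fy=3,interpolation=cv2.INTER_CUBIC),alpha=1.2))"
```

```text
t 67.17 p [0.6636 0.1259 0.2275] psi -3.134 w 0.0498 gf 0.0 F [-0.5 -0.6 -0.7] q [ 0.3   0.77 -0.93  1.43  0.63  1.26  0.89]
(0.6612, 0.127, 0.129, 3.152) roll -78.57 dp [0.06  0.029 2.462]
```

View pics/v8.png

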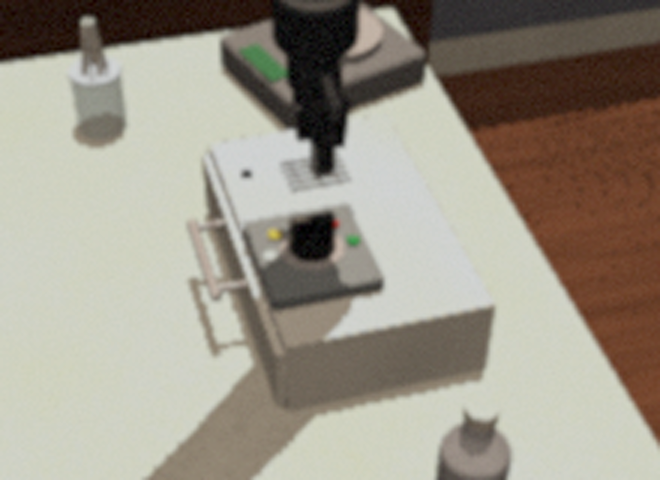

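The drawer looks shut, with the panel flush against the cabinet (handle at (205,255)), and the gripper is over the dial (313,235).

Request:
drive_tool([
  {"dp": [0.05, 0.03, 0.62], "roll": 0},
  {"dp": [0, 0, 0.62], "roll": 0},
  {"dp": [0, 0, 0.62], "roll": 0},
  {"dp": [0, 0, 0.6], "roll": 0},
  {"dp": [0, 0, 0], "roll": 0},
  {"dp": [0, 0, 0], "roll": 0},
])

```text
clock: 67.97
position: [0.6621, 0.1283, 0.13]
ee_rot: [[-1.0, -0.009, 0.001], [-0.009, 1.0, 0.001], [-0.001, 0.001, -1.0]]
force: [0.3, 0.1, -0.1]
gripper_width: 0.0498
grasp_force: 0.0
```

Request:
drive_tool([
  {"dp": [0, 0, 0], "roll": 0},
  {"dp": [0, 0, 0], "roll": 0},
  {"dp": [0, 0, 0], "roll": 0},
  {"dp": [0, 0, 0], "roll": 0},
  {"dp": [0, 0, 0], "roll": 0},
], gripper=8, squeeze=30)

```text
clock: 68.6
position: [0.6621, 0.1275, 0.1302]
ee_rot: [[-1.0, -0.009, 0.001], [-0.009, 1.0, -0.001], [-0.001, -0.001, -1.0]]
force: [-0.8, -1.8, 5.4]
gripper_width: 0.0135
grasp_force: 32.4
```

Gripped. I'll turn clockwise by π, which is +39.2 units.

Request:
drive_tool([
  {"dp": [0, 0, 0], "roll": 1},
  {"dp": [0, 0, 0], "roll": 1},
  {"dp": [0, 0, 0], "roll": 1},
  {"dp": [0, 0, 0], "roll": 1},
  {"dp": [0, 0, 0], "roll": 1},
  {"dp": [0, 0, 0], "roll": 1},
  {"dp": [0, 0, 0], "roll": 1},
  {"dp": [0, 0, 0], "roll": 1},
  {"dp": [0, 0, 0], "roll": 1},
  {"dp": [0, 0, 0], "roll": 1},
  {"dp": [0, 0, 0], "roll": 1},
  {"dp": [0, 0, 0], "roll": 1},
  {"dp": [0, 0, 0], "roll": 1},
  {"dp": [0, 0, 0], "roll": 1},
  {"dp": [0, 0, 0], "roll": 1},
  {"dp": [0, 0, 0], "roll": 1},
  {"dp": [0, 0, 0], "roll": 1},
  {"dp": [0, 0, 0], "roll": 1},
  {"dp": [0, 0, 0], "roll": 1},
  {"dp": [0, 0, 0], "roll": 1},
])

```text
clock: 71.1
position: [0.6615, 0.1268, 0.1302]
ee_rot: [[0.023, 1.0, -0.0], [1.0, -0.023, -0.002], [-0.002, -0.0, -1.0]]
force: [-3.2, -3.7, 7.5]
gripper_width: 0.0134
grasp_force: 32.8
```

```bash
python3 -c "
from h import *
plan((.6612,.127,.129,.015))"
```

```text
t 71.1 p [0.6615 0.1268 0.1302] psi 1.548 w 0.0134 gf 32.8 F [-3.2 -3.7  7.5] q [ 0.09  0.75 -0.53  1.52  0.43  0.99 -0.59]
(0.6612, 0.127, 0.129, 0.015) roll 19.16 dp [-0.008 -0.005  0.029]
```

Request:
drive_tool([
  {"dp": [0, 0, 0], "roll": 1},
  {"dp": [0, 0, 0], "roll": 1},
  {"dp": [0, 0, 0], "roll": 1},
  {"dp": [0, 0, 0], "roll": 1},
  {"dp": [0, 0, 0], "roll": 1},
  {"dp": [0, 0, 0], "roll": 1},
  {"dp": [0, 0, 0], "roll": 1},
  {"dp": [0, 0, 0], "roll": 1},
  {"dp": [0, 0, 0], "roll": 1},
  {"dp": [0, 0, 0], "roll": 1},
  {"dp": [0, 0, 0], "roll": 1},
  {"dp": [0, 0, 0], "roll": 1},
  {"dp": [0, 0, 0], "roll": 1},
  {"dp": [0, 0, 0], "roll": 1},
  {"dp": [0, 0, 0], "roll": 1},
  {"dp": [0, 0, 0], "roll": 1},
  {"dp": [0, 0, 0], "roll": 1},
  {"dp": [0, 0, 0], "roll": 1},
  {"dp": [0, 0, 0], "roll": 1},
])

```text
clock: 73.47
position: [0.6608, 0.1273, 0.1302]
ee_rot: [[1.0, 0.028, -0.002], [0.028, -1.0, -0.001], [-0.002, 0.001, -1.0]]
force: [-5.0, -2.6, 8.7]
gripper_width: 0.0133
grasp_force: 33.0
```

Request:
drive_tool([
  {"dp": [0, 0, 0], "roll": 0},
  {"dp": [0, 0, 0], "roll": 0},
  {"dp": [0, 0, 0], "roll": 0},
])

```text
clock: 73.85
position: [0.6608, 0.1274, 0.1302]
ee_rot: [[1.0, 0.031, -0.002], [0.031, -1.0, -0.001], [-0.002, 0.001, -1.0]]
force: [-6.0, -2.2, 8.5]
gripper_width: 0.0137
grasp_force: 33.0
```

Request:
drive_tool([
  {"dp": [0, 0, 0], "roll": 0},
  {"dp": [0, 0, 0], "roll": 0},
  {"dp": [0, 0, 0], "roll": 0},
  {"dp": [0, 0, -0.4], "roll": 0},
  {"dp": [0, 0, -0.8], "roll": 0},
  {"dp": [0, 0, -0.9], "roll": 0},
  {"dp": [0, 0, -0.9], "roll": 0},
  {"dp": [0, 0.9, 0], "roll": 0},
  {"dp": [0, 0.9, 0], "roll": 0},
  {"dp": [0, 0.9, 0], "roll": 0},
  {"dp": [0, 0.9, 0], "roll": 0},
  {"dp": [-0.5, 0.9, 0], "roll": 0},
  {"dp": [-0.5, 0.9, 0], "roll": 0},
  {"dp": [0, 0, 0], "roll": 0},
  {"dp": [0, 0, 0], "roll": 0},
  {"dp": [0, 0, 0], "roll": 0},
], gripper=50)

```text
clock: 75.85
position: [0.629, -0.0875, 0.2497]
ee_rot: [[0.999, 0.033, 0.001], [0.033, -0.999, 0.001], [0.001, -0.001, -1.0]]
force: [-0.1, 0.4, -0.3]
gripper_width: 0.0502
grasp_force: 0.0
```

```bash
python3 -c "
from h import *
plan()
c=cap('top','top9')
a=c['color'][138:298,170:410,::-1]
cv2.imwrite('pics/v9.png',cv2.convertScaleAbs(cv2.resize(a,None,fx=3,fy=3,interpolation=cv2.INTER_CUBIC),alpha=1.5))"
```

```text
t 75.85 p [ 0.629  -0.0875  0.2497] psi 0.033 w 0.0502 gf 0.0 F [-0.1  0.4 -0.3] q [ 0.18  0.5  -0.16  1.55  0.09  1.09 -1.54]
```

View pics/v9.png

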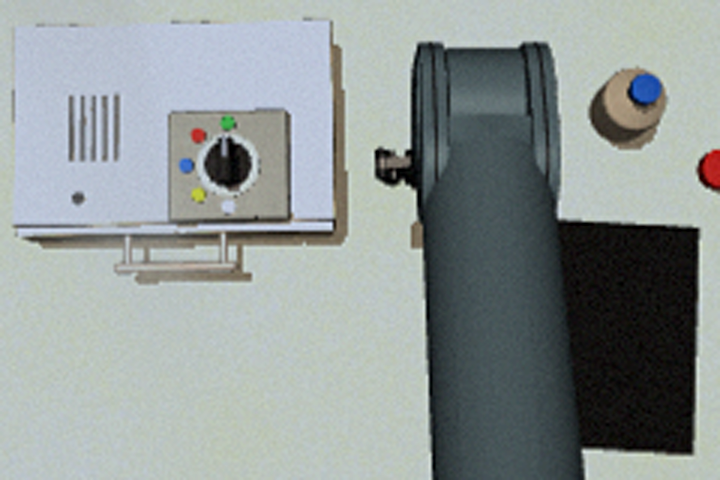

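The dial (228,165) points at green (228,123). The handle is at row 267, the same place as at the start, so the drawer is shut.

```bash
python3 -c "
from h import *
print(r.finish_job())"
```

```text
the job is handed in; nothing more can be done
None
```

The job is handed in (no verdict came back): all five jars are in the drawer, it is shut, the selector points at green, and neither bottle nor the beaker was touched.

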